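# Run the asphalt core round the guide to the measuring head

## Task

Set the black asphalt core upright in the shuttle's orange cup, then slide the shuttle along its guide, round the corner, without lifting it out or jamming it hard against the rails, until its nose meets the measuring head. Press it against the head with about 10 N (a one-kilogram push, never as much as 20 N) for about a second, then let go, leaving it there with the core in its cup. Leave the other two cores alone.

Things in the scene. Friction and masses are not known exactly. Their poses are not given: they have to be found in the camera images.
- guide: Fixed aluminium plate 280 x 310 mm, 8 mm thick; origin on the bench, z up. Lane centre line in its frame (mm): straight along +x at y=-75 from x=-130 to x=20, quarter circle to the left, radius 75 about (20, 0), then straight along +y at x=95 from y=0 to y=110. The shuttle slides on the plate's top (z=8).
- rails: Blue rigid rails fixed to the guide plate, same frame as the guide: 14 mm high (top at z=22), 6 mm thick, on both sides of the lane, 43.6 mm apart inside. They must not take more than 15 N from the shuttle.
- shuttle: Loose shuttle, 0.5 to 0.8 kg, in the lane's first straight, +x towards the corner. Origin at the centre of its underside. Two round shoes, 40 mm diameter, at x=-22 and x=22 mm run between the rails with 1.8 mm to spare each side: both shoe centres follow the centre line, and it turns left 90 degrees in the corner. Deck 20 mm high; orange cup above the front shoe, post above the rear.
- shuttle_post (a point): Grip centre of the upright round steel post, 16 mm diameter, above the rear shoe's centre, 45 mm above the shuttle's underside (post top at 60 mm, deck at 20 mm). Axes as the shuttle's. Grip it from above with the fingers left and right of it (across the shuttle): there is no room for a finger between post and core. It can turn in the grip.
- shuttle_cup (a point): Centre of the cup's inner floor, 44 mm in front of the post, 20 mm above the shuttle's underside. The cup is 42 mm inside, 52 mm outside, its rim 10 mm above this floor.
- shuttle_nose (a point): Foremost point of the shuttle (front of the cup's wall), 70 mm in front of the post, 26 mm above the shuttle's underside.
- head: The measuring head: grey block 50 mm long, 56 mm wide and 50 mm high with a brass contact plate, fixed across the end of the lane as a rigid stop; how far along the lane varies. Origin at the foot of the contact plate's front, on the guide plate's top; its +x points on along the lane, away from the shuttle.
- head_face (a point): Centre of the brass contact plate's front, 26 mm above the guide plate; +x points on along the lane. The shuttle is home when its nose touches this plane.
- asphalt_center (a point): Centre of the black asphalt core, an upright cylinder 36 mm in diameter and 44 mm high, 0.11 kg, standing on the plywood board among two others.
- concrete_core: Pale concrete core, same size, on the board (origin at its underside). Leave alone.
- brick_core: Red-brown brick core, same size, on the board (origin at its underside). Leave alone.
- board: Fixed plywood board 270 x 100 mm, 8 mm thick, the three cores in a row along its x axis, 80 mm apart, in any order; origin at the centre of its underside.

How it is judged (in metres and radians):
On the way, in this order (a step that is already met when the one before it is completed fails the run):
1. The asphalt core stands upright in the shuttle's cup, let go, with the shuttle still in the first straight (horizontal distance between asphalt_center and shuttle_cup below 0.006 m and z of asphalt_center in the frame of shuttle_cup below 0.025 m and angle between asphalt_center's own z axis and vertical below 0.12 rad and x of shuttle in the frame of guide below 0 m and contact force between the fingers and anything else below 0.5 N), for 0.2 s.
2. The shuttle passes through the corner of the lane (x of shuttle_post in the frame of guide above 0.055 m and y of shuttle_post in the frame of guide below -0.02 m).
3. The shuttle is pressed against the measuring head with more than 5 N for half a second (contact force between shuttle and head above 5 N), for 0.5 s.
At the end, for the whole second after the job is handed in: The shuttle rests in the lane's end with its nose within 4 mm of the measuring head's face and within 6 mm of its middle, and the asphalt core stands upright (within 7 degrees) on the floor of its cup (x of shuttle_nose in the frame of head_face between -0.004 and 0.004 m and y of shuttle_nose in the frame of head_face between -0.006 and 0.006 m and linear speed of shuttle below 0.01 m/s and horizontal distance between asphalt_center and shuttle_cup below 0.006 m and z of asphalt_center in the frame of shuttle_cup below 0.025 m and angle between asphalt_center's own z axis and vertical below 0.12 rad); the robot touches nothing.
It fails at once if The shuttle is lifted more than 8 mm off the guide plate (z of shuttle in the frame of guide above 0.016 m).
It fails at once if The shuttle is jammed against the rails with more than 15 N (contact force between shuttle and rails above 15 N).
It fails at once if The shuttle is pressed against the measuring head with more than 20 N (contact force between shuttle and head above 20 N).
It fails at once if The concrete core is moved more than 15 mm (distance of concrete_core from where it was at the start of the episode above 0.015 m).
It fails at once if The brick core is moved more than 15 mm (distance of brick_core from where it was at the start of the episode above 0.015 m).
It also fails if it takes over 72 s, if anything falls off the work surface, if the arm or the gripper's body presses on something with over 40 N, if the wrist force passes 120 N, or if a joint passes its speed limit or range.

## Robot

A 6-joint arm with a two-finger parallel gripper is mounted at the origin on the work surface. World frame = base frame: x ahead of the robot, y to its left, z up, the work surface at z = 0. Lengths are in mm, angles in rad, forces in N, time in s.
With the tool pointing down it reaches from about 400 to 925 mm from the base axis. Payload 12.5 kg.
Tool frame: the origin (TCP) lies at the very end of the fingers, on their centre line; the grasp point (between the pads) lies grip_depth behind it (grip_depth is the distance from the TCP to the grasp point, in mm); z points along the fingers, y is the line along which they close (so a half turn about z gives the same grasp; the last joint's range is limited). The gripper opens to 95 mm and grips with 3 to 60 N. Pads are 20 mm wide; open, the fingers measure 119 mm over their backs; the gripper's body (75 mm by 180 mm) begins 59 mm behind the grasp point.
Start: joints at [1.095, 0.491, 1.559, -0, 1.092, -0.106], TCP at [225.878, 582.774, 214.661] pointing down, gripper open.
Joint ranges: [-3.1, 3.1], [-0.84, 2.19], [0.05, 2.79], [-1.13, 4.28], [0.06, 2.93], [-2.69, 2.69]. Speed limits (rad/s): [2.22, 2.22, 2.79, 3.14, 3.14, 3.14].

## Interface

Orientations are given as [roll, pitch, yaw] about the fixed x, y, z axes, in that order (R = Rz(yaw) Ry(pitch) Rx(roll)).
In Python, from cell import state, read_camera, job_done, grip_depth gives the robot as it stands.
- The arm moves only by the tool drive_tool, never from a script. Its argument "targets" is a list of rows, each an object with "jaw": the opening, from 0 (shut) to 1 (fully open); "travel": the shift along the tool's x, y, z in m, a list of three; "twist": the turn about the tool's z in rad. In form: [{"jaw": jaw, "travel": [tx, ty, tz], "twist": twist}, ...]. A call has 1 to 8 rows; each row is the pose to reach, as a shift and turn from the pose commanded when the call began, along the tool's axes at that moment; what a row does not reach only later rows make up. A row lasts 1/12 s, in which the tool goes at most 41.7 mm and 7.16 degrees, less where a joint would pass 70% of its speed; a pose out of reach is approached as far as the arm can. A call with a gripper value outside its range is refused whole. The fingers move at their own pace and stop on an object; the grip force is fixed at half the most. Time passes only in rows, so rows that repeat a pose let the fingers close. It gives the time, the measured TCP pose, the force, the opening and the grip force at its end, in the units of the state.
- state(): the state, without advancing time (a new reading comes with each control period).
- read_camera(name): name is "scene" or "top" or "wrist"; returns a dict with "frame" (480x640x3 uint8, red, green, blue), "fx", "fy", "cx", "cy" (pixels), "k1" (the pictures are not rectified: a ray, as slopes to the right and down, at radius r is drawn at 1 + k1 r^2 times it, then the intrinsics apply), "R" (3x3) and "t" (3): a world point X has camera coordinates R X + t. Camera axes: x right, y down, z forward; pixel columns grow to the right and rows downward; lengths in mm; the calibration is good to about 2 mm. A picture is of the moment at which its call begins. There is no depth.
- job_done(): hands the job in; it is judged then, once.
The state is a dict: "t": time; "joints": joint angles; "qvel": joint speeds; "tau": joint torques, N m; "eef_pos": TCP position; "tcp_rot": TCP orientation; "ft_force": force on the tool from outside, world axes, zero at the start; "moment": the same for the moment, N m; "opening": opening from 0.0 (shut) to 1.0 (fully open); "grip_force": force on a finger pad.
Only numpy, scipy, OpenCV 4.12 (cv2) and the standard library are available. Lean on these libraries where they do the work, as an engineer would, in place of code of your own. Each camera call takes 0.05 s, during which the arm holds its last target. There are 200 camera calls.

## Working session

There is one attempt and no reset: what is moved stays moved. The work goes in short steps, Python scripts to look and compute and a tool call to move; the robot and the scene stay as the last step left them, time stands still between calls to the robot, and variables do not carry over. Pictures are saved under pics/ and viewed, at most 11 in all, crops included, and the job is handed in when it is done.

Besides the shell and the picture viewer there is one more tool, called after "Call:" in YAML: its name, and indented under it one key for each argument. drive_tool: Moves the arm, as the interface text tells. Its arguments: {"type":"object","properties":{"targets":{"type":"array"}},"required":["targets"]}

```bash
mkdir -p pics; ls; python3 - <<'E'
from cell import *
import cv2,numpy as np
print(state(),grip_depth)
for n in ("scene","top","wrist"):
    c=read_camera(n); cv2.imwrite(f"pics/{n}0.png",c["frame"][...,::-1]); np.savez(f"pics/{n}0.npz",**c)
    print(n,{k:np.round(v,3).tolist() for k,v in c.items() if k!="frame"})
a=[cv2.imread(f"pics/{n}0.png") for n in ("top","wrist")]
E
```

```text
pics
{'t': 0.0, 'joints': array([ 1.09535022e+00,  4.91554040e-01,  1.55943870e+00, -2.46747443e-06,
        1.09167269e+00, -1.05600985e-01]), 'qvel': array([ 0.00103029, -0.00011902, -0.00056886,  0.00125207,  0.00091579,
       -0.00223795]), 'tau': array([ 5.04952859e-04, -6.12640572e+01, -2.58167928e+01,  6.91689667e-02,
        4.83422284e-02, -9.82184292e-05]), 'eef_pos': array([225.79279234, 582.54040668, 214.06887207]), 'tcp_rot': array([-3.14052562e+00, -1.10899691e-04,  2.77174861e+00]), 'ft_force': array([-0.3056023 , -0.15345651,  0.15569027]), 'moment': array([0.01783877, 0.07775133, 0.01852003]), 'grip_force': 0.0, 'opening': 0.9984932277444015} 18.8
scene {'fx': 523.062, 'fy': 523.062, 'cx': 327.723, 'cy': 239.294, 'k1': -0.019, 'R': [[0.589, 0.808, -0.01], [0.505, -0.377, -0.777], [-0.631, 0.453, -0.63]], 't': [-354.336, -225.069, 1251.119]}
top {'fx': 566.389, 'fy': 566.389, 'cx': 333.989, 'cy': 236.055, 'k1': 0.013, 'R': [[-0.0, -1.0, -0.019], [-0.984, 0.004, -0.178], [0.178, 0.019, -0.984]], 't': [32.05, 557.036, 908.558]}
wrist {'fx': 365.463, 'fy': 365.463, 'cx': 314.664, 'cy': 231.971, 'k1': -0.0, 'R': [[0.362, 0.932, -0.001], [0.892, -0.347, 0.29], [0.27, -0.106, -0.957]], 't': [-625.725, -32.914, 392.434]}
```

View pics/top0.png

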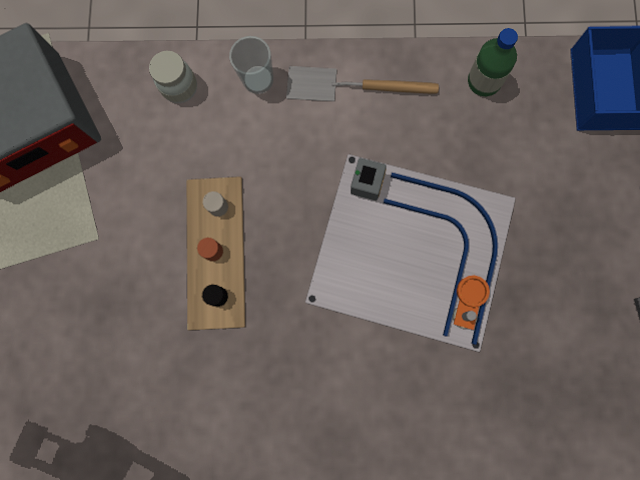

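View pics/scene0.png

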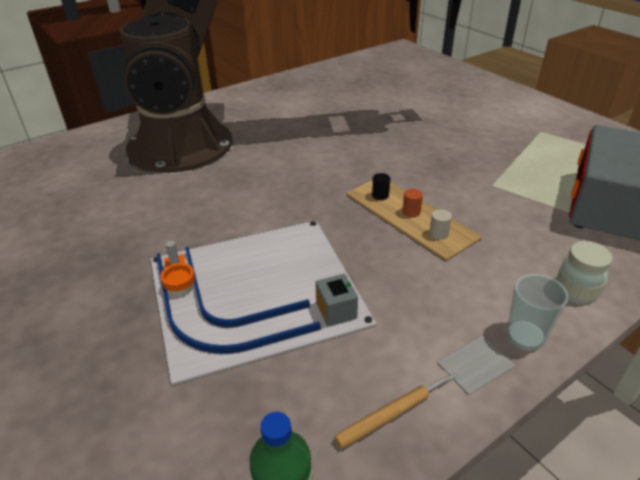

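The top view shows the guide plate (corners about (350,155), (515,197), (480,350), (307,303)), with the shuttle cup at (473,292) and the post at (470,317). The head is at (370,178) and the black core at (214,295). In the scene view the black core is at (381,187), the cup at (178,277) and the post at (171,251).

```bash
cat > h.py <<'E'
import numpy as np,cv2
from cell import *
def load(n): return dict(np.load(f"pics/{n}.npz"))
def snap(cam,n):
    c=read_camera(cam); cv2.imwrite(f"pics/{n}.png",c["frame"][...,::-1]); np.savez(f"pics/{n}.npz",**c); return c
def rays(c,uv):
    uv=np.asarray(uv,float).reshape(-1,2)
    k=np.array([[c["fx"],0,c["cx"]],[0,c["fy"],c["cy"]],[0,0,1.]]);
    p=cv2.undistortPoints(uv.reshape(-1,1,2),k,np.array([float(c["k1"]),0,0,0])).reshape(-1,2)
    d=np.c_[p,np.ones(len(p))]@c["R"]; return -c["R"].T@c["t"],d
def onz(c,uv,z):
    o,d=rays(c,uv); return (o+d*((z-o[2])/d[:,2])[:,None])[:,:2]
def proj(c,X):
    X=np.asarray(X,float).reshape(-1,3); p=X@c["R"].T+c["t"]; p=p[:,:2]/p[:,2:]
    p=p*(1+c["k1"]*(p**2).sum(1))[:,None]; return p*[c["fx"],c["fy"]]+[c["cx"],c["cy"]]
def tri(c1,u1,c2,u2):
    o1,d1=rays(c1,u1);o2,d2=rays(c2,u2);d1=d1[0];d2=d2[0]
    s=np.linalg.lstsq(np.c_[d1,-d2],o2-o1,rcond=None)[0]
    a,b=o1+s[0]*d1,o2+s[1]*d2; return (a+b)/2,np.linalg.norm(a-b)
def hsv(c): return cv2.cvtColor(c["frame"],cv2.COLOR_RGB2HSV)
def blobs(m,amin=40):
    m=m.astype(np.uint8)*255
    cs=cv2.findContours(m,cv2.RETR_EXTERNAL,cv2.CHAIN_APPROX_NONE)[0]
    return sorted([k for k in cs if cv2.contourArea(k)>amin],key=cv2.contourArea,reverse=True)
E
python3 - <<'E'
from h import *
for n in ("top0","scene0"):
    c=load(n);H=hsv(c);print(n)
    def show(name,m,a=40):
        for b in blobs(m,a)[:5]: print(name,cv2.contourArea(b),cv2.boundingRect(b),np.round(cv2.minAreaRect(b)[0],1))
    show("black",H[...,2]<28); show("orange",(H[...,0]<14)&(H[...,1]>200)&(H[...,2]>140)); 
    bl=(H[...,0]>100)&(H[...,0]<125)&(H[...,1]>130)
    show("blue",bl,100)
    pl=cv2.morphologyEx(((H[...,1]<28)&(H[...,2]>120)).astype(np.uint8),cv2.MORPH_OPEN,np.ones((3,3)))
    show("plate",pl,1500)
    print(c["frame"][200,420] if n=="top0" else c["frame"][280,260], c["frame"][400,300] )
E
```

```text
top0
black 377.5 (203, 285, 25, 21) [215. 295.]
black 353.5 (6, 147, 43, 23) [ 26.8 158.2]
black 183.0 (359, 166, 17, 19) [367.1 174.8]
blue 6509.0 (571, 26, 69, 104) [605.   77.5]
blue 587.0 (391, 173, 106, 113) [456.9 214.2]
blue 518.5 (384, 199, 84, 137) [441.6 255.3]
blue 295.0 (497, 28, 21, 21) [506.9  38.2]
blue 127.5 (472, 304, 13, 41) [477.9 323.7]
plate 16532.0 (307, 161, 166, 188) [408.1 254.6]
plate 3083.0 (387, 179, 105, 99) [447.2 219.6]
plate 1801.0 (386, 165, 129, 128) [439.6 227.9]
[154 148 149] [104  94  90]
scene0
black 2595.5 (127, 56, 62, 56) [157.5  83.5]
black 300.0 (373, 175, 16, 24) [380.7 186.5]
black 285.5 (444, 0, 16, 53) [451.2  25.9]
black 249.0 (167, 0, 33, 14) [183.    6.5]
black 144.5 (329, 280, 18, 15) [337.4 287.1]
orange 569.5 (162, 256, 31, 31) [176.5 274.2]
blue 892.0 (164, 290, 156, 63) [236.8 331. ]
blue 803.5 (261, 412, 31, 35) [275.6 428.8]
blue 596.0 (195, 282, 114, 45) [248.7 310.6]
plate 9899.5 (190, 222, 161, 97) [271.3 271.5]
plate 3860.0 (151, 261, 225, 123) [264.9 305.6]
plate 2738.0 (169, 290, 145, 55) [239.  322.6]
plate 2401.5 (5, 64, 59, 74) [34.  99.8]
plate 2243.5 (429, 337, 85, 56) [467.3 369.2]
[177 172 170] [127 115 107]
```

View pics/wrist0.png

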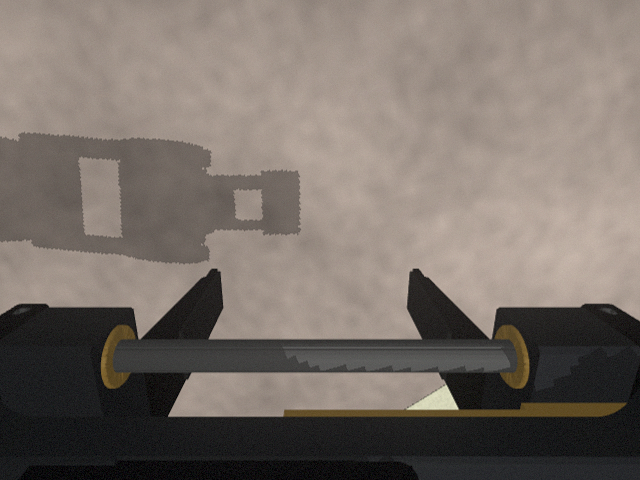

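```bash
python3 - <<'E'
from h import *
T,S=load("top0"),load("scene0")
for n,c in (("T",T),("S",S)): print(n,"cam pos",-c["R"].T@c["t"])
print("black",tri(T,[215,295],S,[380.7,186.5]))
# rail top edges -> world at z=22 ; plate hull at z=8
for n,c,br in (("T",T,(300,150,220,205)),("S",S,(145,215,235,175))):
    H=hsv(c);x,y,w,h=br
    roi=np.zeros(H.shape[:2],bool);roi[y:y+h,x:x+w]=1
    pl=roi&(H[...,1]<28)&(H[...,2]>120)
    pl=cv2.morphologyEx(pl.astype(np.uint8),cv2.MORPH_OPEN,np.ones((3,3)))
    pts=np.vstack([b.reshape(-1,2) for b in blobs(pl,300)])
    hull=cv2.convexHull(pts).reshape(-1,2)
    W=onz(c,hull,8).astype(np.float32); r=cv2.minAreaRect(W); print(n,"plate",r)
    bl=roi&(H[...,0]>100)&(H[...,0]<125)&(H[...,1]>130)
    P=onz(c,np.argwhere(bl)[:,::-1],22)
    np.save(f"pics/rail{n}.npy",P)
    og=roi&(H[...,0]<14)&(H[...,1]>180)&(H[...,2]>120)
    for b in blobs(og,30): print("orange",cv2.boundingRect(b),cv2.contourArea(b), onz(c,cv2.fitEllipse(b)[0],38))
f=cv2.resize(T["frame"][150:360,300:520],None,fx=3.5,fy=3.5,interpolation=cv2.INTER_CUBIC)[:,:,::-1]
s=cv2.resize(S["frame"][215:390,145:380],None,fx=2.5,fy=2.5,interpolation=cv2.INTER_CUBIC)[:,:,::-1]
cv2.imwrite("pics/cropT.png",f[:600])
E
```

```text
T cam pos [386.35560397  12.84359713 993.6589157 ]
S cam pos [1111.79948576 -365.26556001  609.91108376]
black (array([459.77080881, 234.25166765,  31.10299168]), np.float64(1.158079191893426))
T plate ((541.169189453125, -103.69149780273438), (309.4941711425781, 279.6178283691406), 74.28093719482422)
orange (454, 276, 35, 53) 950.0 [[ 452.48657819 -197.37054029]]
S plate ((540.8350219726562, -103.41380310058594), (311.6157531738281, 284.980712890625), 74.03143310546875)
orange (161, 255, 33, 36) 720.0 [[ 465.9412608 -201.7265061]]
```

```bash
cat >> h.py <<'E'
G0=np.array([541.0,-103.6]);GA=np.deg2rad(-15.8)
def Rg(a=GA): return np.array([[np.cos(a),-np.sin(a)],[np.sin(a),np.cos(a)]])
def w2g(p): return (np.asarray(p)-G0)@Rg()
def g2w(p): return np.asarray(p)@Rg().T+G0
E
python3 - <<'E'
from h import *
for n in "TS":
    g=w2g(np.load(f"pics/rail{n}.npy"))
    for nm,m,ax in (("outA",(g[:,0]>-120)&(g[:,0]<10)&(abs(g[:,1]+99.8)<9),0),("inA",(g[:,0]>-120)&(g[:,0]<10)&(abs(g[:,1]+50.2)<9),0),("inB",(g[:,1]>10)&(g[:,1]<80)&(abs(g[:,0]-70.2)<9),1),("outB",(g[:,1]>10)&(g[:,1]<80)&(abs(g[:,0]-119.8)<9),1)):
        q=g[m]; k=np.polyfit(q[:,ax],q[:,1-ax],1) if len(q)>20 else None
        print(n,nm,m.sum(),"mean",q.mean(0).round(1),"slope",k, "ends",q[:,ax].min().round(1),q[:,ax].max().round(1))
    print("extent",np.percentile(g,[0.3,99.7],axis=0).round(1))
E
```

```text
T outA 67 mean [-58.3 -91.7] slope [ 1.18761026e-03 -9.16501290e+01] ends -118.4 9.0<stdin>:6: RuntimeWarning: Mean of empty slice.
  ret = um.true_divide(
Traceback (most recent call last):
ValueError: zero-size array to reduction operation minimum which has no identity
```

View pics/cropT.png

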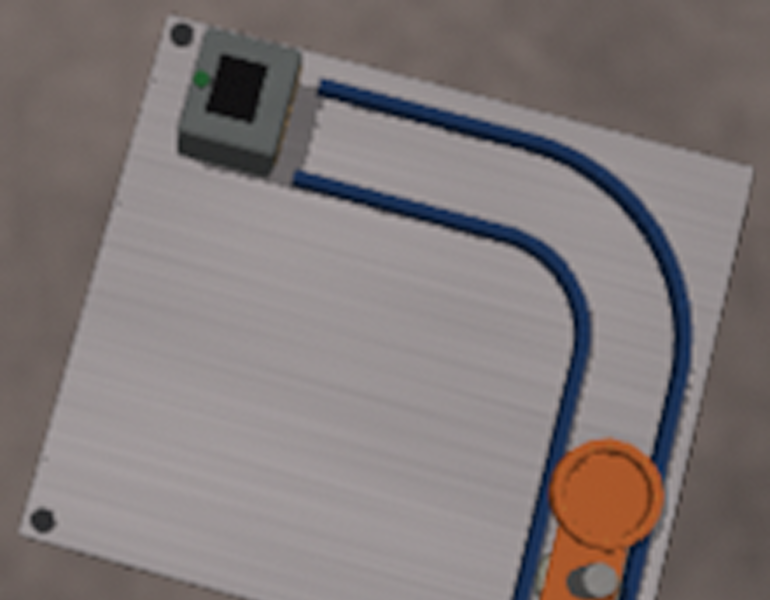

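The crop shows the rails clearly. The guide origin isn't the plate centre, because the outer rail sits close to the plate's edge. I'll get that offset from the rails.

```bash
python3 - <<'E'
from h import *
for n in "TS":
    g=w2g(np.load(f"pics/rail{n}.npy"))
    print(n,"extent",np.percentile(g,[0.3,99.7],axis=0).round(1).tolist())
    A=g[(g[:,0]>-130)&(g[:,0]<0)&(g[:,1]<0)]; B=g[(g[:,1]>-20)&(g[:,1]<70)]
    for nm,q,ax in (("A",A,0),("B",B,1)):
        v=q[:,1-ax]; 
        mid=(v.min()+v.max())/2 if n=="T" else np.median(v)
        for s in (v<mid,v>=mid):
            k=np.polyfit(q[s,ax],v[s],1); print(nm,s.sum(),"mean",v[s].mean().round(2),"sd",v[s].std().round(2),"slope deg",np.rad2deg(k[0]).round(2))
E
```

```text
T extent [[-128.3, -142.3], [121.7, 67.4]]
A 228 mean -139.02 sd 2.05 slope deg 0.07
A 249 mean -89.45 sd 1.75 slope deg 0.16
B 203 mean 68.7 sd 2.09 slope deg -0.07
B 215 mean 117.91 sd 2.27 slope deg -0.0
S extent [[-122.0, -141.3], [129.4, 66.9]]
A 62 mean -140.0 sd 1.0 slope deg 0.14
A 62 mean -100.36 sd 19.35 slope deg -2.26
B 362 mean 76.71 sd 10.27 slope deg 0.38
B 362 mean 123.76 sd 3.3 slope deg -0.13
```

```bash
cat >> h.py <<'E'
G0=G0+Rg()@np.array([0,-40.]); GA=np.deg2rad(-15.75)
def delta(p,yaw,s=None):
    s=s or state(); R=cv2.Rodrigues(np.zeros(3))[0]
    from scipy.spatial.transform import Rotation as Ro
    R=Ro.from_euler("xyz",s["tcp_rot"]).as_matrix()
    d=R.T@(np.asarray(p,float)-s["eef_pos"]); tw=-((yaw-s["tcp_rot"][2]+np.pi)%(2*np.pi)-np.pi)
    print("travel m",(d/1000).round(4).tolist(),"twist",round(tw,4),"tcp",s["eef_pos"].round(1),s["tcp_rot"].round(3),"t",round(s["t"],2),"F",s["ft_force"].round(1),"op",round(s["opening"],3))
E
python3 - <<'E'
from h import *
delta([460,234,150],2.866)
W=load("wrist0"); s=state()
from scipy.spatial.transform import Rotation as Ro
R=Ro.from_euler("xyz",s["tcp_rot"]).as_matrix()
for q in ([0,0,0],[0,0,60],[0,0,120],[0,0,200],[-40,0,120]): print(q,proj(W,s["eef_pos"]+R@np.array(q,float)))
print(g2w([[-130,-75],[20,-75],[95,0],[95,110]]))
E
```

```text
travel m [-0.3444, -0.2404, 0.0644] twist -0.0941 tcp [225.8 582.6 214.2] [-3.141 -0.     2.772] t 0.15 F [ 0.4 -0.5 -0.3] op 0.997
[0, 0, 0] [[312.65251819 288.09973763]]
[0, 0, 60] [[313.10595194 248.87209436]]
[0, 0, 120] [[313.38681658 224.57391864]]
[0, 0, 200] [[313.62867567 203.65025321]]
[-40, 0, 120] [[313.48170425 269.4942329 ]]
[[ 384.59943243 -178.85863714]
 [ 528.93213146 -219.7006742 ]
 [ 621.5194995  -167.95534321]
 [ 651.47032668  -62.11136392]]
```

Call:
drive_tool:
  targets:
    - {"jaw": 1,"travel": [-0.3444,-0.2404,0.06],"twist": -0.094}
    - {"jaw": 1,"travel": [-0.3444,-0.2404,0.06],"twist": -0.094}
    - {"jaw": 1,"travel": [-0.3444,-0.2404,0.06],"twist": -0.094}
    - {"jaw": 1,"travel": [-0.3444,-0.2404,0.06],"twist": -0.094}
    - {"jaw": 1,"travel": [-0.3444,-0.2404,0.06],"twist": -0.094}
    - {"jaw": 1,"travel": [-0.3444,-0.2404,0.06],"twist": -0.094}
    - {"jaw": 1,"travel": [-0.3444,-0.2404,0.06],"twist": -0.094}
    - {"jaw": 1,"travel": [-0.3444,-0.2404,0.06],"twist": -0.094}

```text
t: 0.82
eef_pos: [410.5, 307.1, 167.3]
tcp_rot: [3.141, 0.0, 2.866]
ft_force: [0.8, 1.0, 0.1]
opening: 0.999
grip_force: 0.0
```

Call:
drive_tool:
  targets:
    - {"jaw": 1,"travel": [-0.064,-0.053,0.015],"twist": 0}
    - {"jaw": 1,"travel": [-0.064,-0.053,0.015],"twist": 0}
    - {"jaw": 1,"travel": [-0.064,-0.053,0.015],"twist": 0}
    - {"jaw": 1,"travel": [-0.064,-0.053,0.015],"twist": 0}
    - {"jaw": 1,"travel": [-0.064,-0.053,0.015],"twist": 0}

```text
t: 1.23
eef_pos: [456.9, 240.5, 152.4]
tcp_rot: [-3.142, -0.0, 2.865]
ft_force: [0.6, 0.6, -0.1]
opening: 1.0
grip_force: 0.0
```

```bash
python3 - <<'E'
from h import *
c=snap("wrist","wrist1"); H=hsv(c)
delta([460,234,26],2.866)
s=state()
for th in (40,55):
  for b in blobs((H[...,2]<th)[:,:],150): print(th,cv2.contourArea(b),cv2.boundingRect(b),np.round(cv2.minAreaRect(b)[0],1))
E
```

```text
travel m [-0.0052, -0.0059, 0.1266] twist 0.0003 tcp [456.6 241.1 152.6] [ 3.141 -0.     2.866] t 1.28 F [-1.1  0.1  0.4] op 1.004
40 61018.0 (0, 305, 640, 175) [319.5 392. ]
40 2768.0 (142, 269, 81, 71) [194.  318.5]
40 1592.5 (417, 283, 71, 56) [443. 326.]
55 74143.0 (0, 269, 640, 211) [319.5 374. ]
55 1808.5 (288, 204, 44, 54) [309.5 230.5]
```

View pics/wrist1.png

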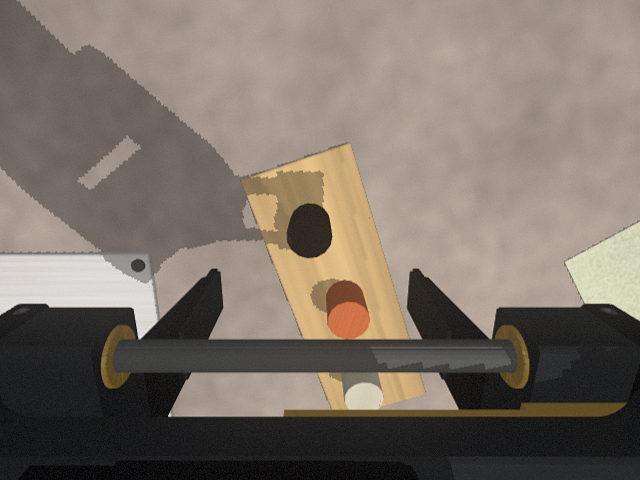

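The wrist view shows the black core at (310,230) between the fingers. The brick core (348,310) and the concrete core (364,395) are clear of the finger line.

```bash
python3 - <<'E'
from h import *
c=load("wrist1");T,S=load("top0"),load("scene0")
print(tri(c,[309.5,230.5],T,[215,295]),tri(c,[309.5,230.5],S,[380.7,186.5]))
print(onz(c,[309.5,230.5],30),onz(T,[215,295],30),onz(S,[380.7,186.5],30))
E
```

```text
(array([460.72231177, 234.95768052,  29.18598889]), np.float64(2.6813378958640883)) (array([460.73195789, 235.22990806,  31.43888547]), np.float64(1.6388386285303027))
[[461.67340167 235.71965147]] [[459.53018212 234.00649385]] [[458.69511601 235.99960783]]
```

Call:
drive_tool:
  targets:
    - {"jaw": 1,"travel": [-0.0058,-0.0044,0.03],"twist": 0}
    - {"jaw": 1,"travel": [-0.0058,-0.0044,0.065],"twist": 0}
    - {"jaw": 1,"travel": [-0.0058,-0.0044,0.1],"twist": 0}
    - {"jaw": 1,"travel": [-0.0058,-0.0044,0.1286],"twist": 0}
    - {"jaw": 1,"travel": [-0.0058,-0.0044,0.1286],"twist": 0}
    - {"jaw": 1,"travel": [-0.0058,-0.0044,0.1286],"twist": 0}

```text
t: 1.78
eef_pos: [460.5, 235.6, 23.6]
tcp_rot: [-3.14, -0.002, 2.868]
ft_force: [-0.1, -0.2, 0.1]
opening: 1.0
grip_force: 0.0
```

Call:
drive_tool:
  targets:
    - {"jaw": 0.2,"travel": [0,0,0],"twist": 0}
    - {"jaw": 0.2,"travel": [0,0,0],"twist": 0}
    - {"jaw": 0.2,"travel": [0,0,0],"twist": 0}
    - {"jaw": 0.2,"travel": [0,0,0],"twist": 0}
    - {"jaw": 0.2,"travel": [0,0,0],"twist": 0}
    - {"jaw": 0.2,"travel": [0,0,0],"twist": 0}
    - {"jaw": 0.2,"travel": [0,0,0],"twist": 0}
    - {"jaw": 0.2,"travel": [0,0,0],"twist": 0}

```text
t: 2.45
eef_pos: [461.5, 234.6, 24.0]
tcp_rot: [3.141, 0.0, 2.866]
ft_force: [-0.1, 0.7, -0.3]
opening: 0.499
grip_force: 0.0
```

Still closing. I'll let it finish, then lift.

Call:
drive_tool:
  targets:
    - {"jaw": 0.2,"travel": [0,0,0],"twist": 0}
    - {"jaw": 0.2,"travel": [0,0,0],"twist": 0}
    - {"jaw": 0.2,"travel": [0,0,0],"twist": 0}
    - {"jaw": 0.2,"travel": [0,0,0],"twist": 0}
    - {"jaw": 0.2,"travel": [0,0,0],"twist": 0}
    - {"jaw": 0.2,"travel": [0,0,0],"twist": 0}

```text
t: 2.95
eef_pos: [461.4, 234.6, 23.9]
tcp_rot: [3.142, -0.0, 2.866]
ft_force: [0.8, -1.0, -0.5]
opening: 0.374
grip_force: 30.0
```

Call:
drive_tool:
  targets:
    - {"jaw": 0.2,"travel": [0,0,-0.02],"twist": 0}
    - {"jaw": 0.2,"travel": [0,0,-0.05],"twist": 0}
    - {"jaw": 0.2,"travel": [0,0,-0.085],"twist": 0}
    - {"jaw": 0.2,"travel": [0,0,-0.12],"twist": 0}
    - {"jaw": 0.2,"travel": [0,0,-0.12],"twist": 0}

```text
t: 3.37
eef_pos: [463.4, 235.5, 149.4]
tcp_rot: [3.137, 0.007, 2.866]
ft_force: [1.3, -1.0, -0.5]
opening: 0.373
grip_force: 30.0
```

```bash
python3 - <<'E'
from h import *
T=load("top0");S=load("scene0")
# predicted post & cup under guide pose: find post in top0: grey pixel blob in lane near orange
for c,n,b in ((T,"T",(454,276,35,53)),(S,"S",(161,255,33,36))):
    H=hsv(c);x,y,w,h=b
    og=((H[...,0]<14)&(H[...,1]>180)&(H[...,2]>120)).astype(np.uint8)
    k=max(blobs(og,100),key=lambda q: -abs(cv2.boundingRect(q)[0]-x)-abs(cv2.boundingRect(q)[1]-y))
    print(n,cv2.boundingRect(k), w2g(onz(c,k.reshape(-1,2),38)).min(0),w2g(onz(c,k.reshape(-1,2),38)).max(0))
# sharper: front edge of cup rim at z=38 -> max gx; cup width -> gy
delta([430,-190,150],2.866)
for gx in (-100,-80,-60): print(gx,g2w([[gx,-75]]))
E
```

```text
T (454, 276, 35, 53) [-107.24039643 -100.08091702] [-20.58645121 -48.86164767]
S (161, 255, 33, 36) [-91.81658269 -99.7936778 ] [ -8.65727904 -50.0052939 ]
travel m [-0.0836, -0.4185, -0.0021] twist -0.0 tcp [463.4 235.5 149.4] [3.137 0.007 2.866] t 3.37 F [ 1.3 -1.  -0.5] op 0.373
-100 [[ 413.46597224 -187.02704455]]
-80 [[ 432.71033211 -192.47264949]]
-60 [[ 451.95469198 -197.91825443]]
```

Call:
drive_tool:
  targets:
    - {"jaw": 0.2,"travel": [-0.007,-0.018,0],"twist": 0}
    - {"jaw": 0.2,"travel": [-0.02,-0.05,0],"twist": 0}
    - {"jaw": 0.2,"travel": [-0.032,-0.085,0],"twist": 0}
    - {"jaw": 0.2,"travel": [-0.044,-0.12,0],"twist": 0}
    - {"jaw": 0.2,"travel": [-0.057,-0.155,0],"twist": 0}
    - {"jaw": 0.2,"travel": [-0.07,-0.19,0],"twist": 0}
    - {"jaw": 0.2,"travel": [-0.084,-0.225,0],"twist": 0}
    - {"jaw": 0.2,"travel": [-0.097,-0.26,0],"twist": 0}

```text
t: 4.03
eef_pos: [483.7, -43.8, 143.6]
tcp_rot: [3.141, -0.0, 2.866]
ft_force: [1.6, 0.1, -1.4]
opening: 0.371
grip_force: 30.0
```

Call:
drive_tool:
  targets:
    - {"jaw": 0.2,"travel": [-0.012,-0.035,0],"twist": 0}
    - {"jaw": 0.2,"travel": [-0.025,-0.07,0],"twist": 0}
    - {"jaw": 0.2,"travel": [-0.038,-0.105,0],"twist": 0}
    - {"jaw": 0.2,"travel": [-0.05,-0.135,0],"twist": 0}
    - {"jaw": 0.2,"travel": [-0.057,-0.152,0],"twist": 0}
    - {"jaw": 0.2,"travel": [-0.06,-0.16,0],"twist": 0}
    - {"jaw": 0.2,"travel": [-0.06,-0.16,0],"twist": 0}

```text
t: 4.62
eef_pos: [497.9, -213.4, 143.3]
tcp_rot: [3.141, -0.001, 2.864]
ft_force: [-0.9, -0.0, -2.1]
opening: 0.374
grip_force: 30.0
```

```bash
python3 - <<'E'
from h import *
c=snap("wrist","wrist2"); delta([430,-190,150],2.866)
print("tcp guide",w2g(state()["eef_pos"][:2]))
E
```

```text
travel m [0.0712, 0.0027, -0.0066] twist -0.0013 tcp [ 497.7 -212.1  143.3] [ 3.141e+00 -1.000e-03  2.865e+00] t 4.67 F [-0.4  0.1 -1.2] op 0.37
tcp guide [-12.09630906 -76.15681539]
```

View pics/wrist2.png

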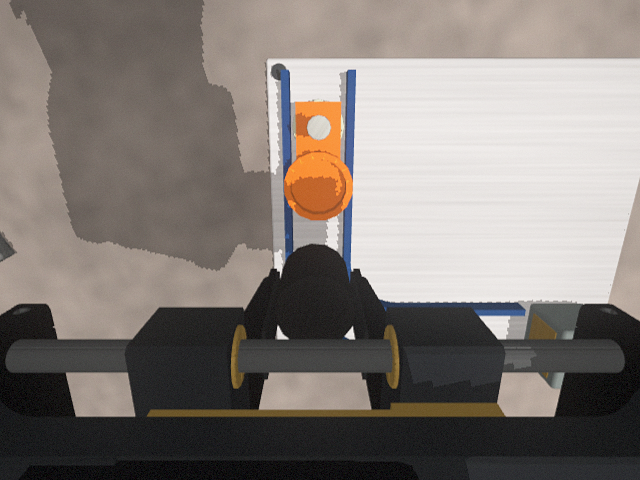

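The wrist view shows the orange cup centred near (318,186), the post top at (318,127), and the rails on both sides at columns 288 and 350. The core is held upright. Next I'll fit the cup and post, and triangulate against the top view.

```bash
cat > fit.py <<'E'
from h import *
def cup_post(c,win,cuprow=None):
    x0,y0,x1,y1=win;H=hsv(c)
    roi=np.zeros(H.shape[:2],bool);roi[y0:y1,x0:x1]=1
    og=roi&(H[...,0]<18)&(H[...,1]>150)&(H[...,2]>90)
    k=blobs(og,100)[0].reshape(-1,2)
    hull=np.zeros(H.shape[:2],np.uint8);cv2.fillPoly(hull,[cv2.convexHull(k)],1)
    po=cv2.erode(hull,np.ones((3,3)))&((H[...,1]<90)&(H[...,2]>60)).astype(np.uint8)
    return k,[(cv2.contourArea(b),np.round(cv2.fitEllipse(b),1) if False else cv2.fitEllipse(b)) for b in blobs(po,25)]
E
python3 - <<'E'
from fit import *
c=load("wrist2");T,S=load("top0"),load("scene0")
k,po=cup_post(c,(255,80,380,235)); print("wrist",po)
g=w2g(onz(c,k[k[:,1]>165].astype(float),38))
# circle fit lsq
A=np.c_[2*g,np.ones(len(g))];s=np.linalg.lstsq(A,(g**2).sum(1),rcond=None)[0];print("cup guide",s[:2],"r",np.sqrt(s[2]+s[:2]@s[:2]))
for p in po: print("post@68",w2g(onz(c,p[1][0],68)))
kT,pT=cup_post(T,(440,265,500,335));print("top",pT)
kS,pS=cup_post(S,(155,235,200,295));print("scene",pS)
g=w2g(onz(T,kT[kT[:,1]<298].astype(float),38))
A=np.c_[2*g,np.ones(len(g))];s=np.linalg.lstsq(A,(g**2).sum(1),rcond=None)[0];print("cup guide T",s[:2],"r",np.sqrt(s[2]+s[:2]@s[:2]))
for p in pT: print("post@68 T",w2g(onz(T,p[1][0],68)), tri(c,po[0][1][0],T,p[1][0]))
# rails in wrist view
H=hsv(c);bl=(H[...,0]>100)&(H[...,0]<125)&(H[...,1]>130); bl[:100]=0;bl[240:]=0
P=w2g(onz(c,np.argwhere(bl)[:,::-1],22));
for sgn in (-1,1):
    q=P[np.abs(P[:,1]+75-sgn*24.8)<9]; print("rail",len(q),q[:,1].mean(),np.percentile(q[:,1],[2,98]),np.rad2deg(np.polyfit(q[:,0],q[:,1],1)[0]))
E
```

```text
wrist [(430.0, ((318.37884521484375, 127.0328598022461), (22.96192741394043, 23.93253517150879), 177.31326293945312)), (140.0, ((292.986328125, 146.71359252929688), (4.315462589263916, 54.537940979003906), 1.7136048078536987)), (130.5, ((342.864013671875, 146.80999755859375), (4.075716018676758, 59.3970947265625), 178.22923278808594))]
cup guide [-45.57831635 -73.80995096] r 25.748870328893666
post@68 [[-89.52619702 -73.70175858]]
post@68 [[-77.15314038 -90.37410642]]
post@68 [[-76.99456277 -57.62212214]]
top [(100.5, ((469.1557922363281, 315.64349365234375), (9.081822395324707, 14.460108757019043), 86.31163024902344))]
scene [(29.5, ((173.8137969970703, 259.5634460449219), (5.307834625244141, 8.019820213317871), 81.6218490600586))]
cup guide T [-46.50776582 -74.96770333] r 25.777568538267083
post@68 T [[-91.01293766 -72.6444031 ]] (array([ 423.51773482, -188.63904081,   61.15063798]), np.float64(0.9917017626847501))
rail 420 -98.4538439299223 [-100.67927575  -95.97974104] -0.15499915845882503
rail 316 -48.3396986823688 [-51.59330043 -46.2915792 ] -0.9179983858083953
```

```bash
python3 - <<'E'
from fit import *
from scipy.spatial.transform import Rotation as Ro
c=load("wrist2"); s=state(); R=Ro.from_euler("xyz",s["tcp_rot"]).as_matrix(); V=c["frame"].max(2)
for r in (246,250,255,260,265): 
    q=np.flatnonzero(V[r,250:390]<60)+250; print(r,q.min() if len(q) else None,q.max() if len(q) else None)
col=V[225:262,316]; print("top row",225+np.argmax(col<60))
for b in (14,16,18):
    th=np.linspace(0,2*np.pi,73); P=s["eef_pos"]+np.c_[18*np.cos(th),18*np.sin(th),0*th+b]@R.T; p=proj(c,P)
    print(b,"pred bottom circle: top row",p[:,1].min(),"cols",p[:,0].min(),p[:,0].max())
print(proj(c,s["eef_pos"]+R@np.array([20.,0,16])))
E
```

```text
246 305 326
250 296 333
255 290 339
260 287 343
265 285 345
top row 245
14 pred bottom circle: top row 244.67012803295756 cols 282.1850504280014 347.93210993632306
16 pred bottom circle: top row 243.4670743258428 cols 282.49239483516595 347.61667367419585
18 pred bottom circle: top row 242.28719288883548 cols 282.7939716216209 347.30715734935694
[[314.99761304 239.93675185]]
```

```bash
python3 - <<'E'
from h import *
p=g2w([-46.3,-74.0]);print(p); delta([*p,72],2.8659)
E
```

```text
[ 465.40935874 -200.68627582]
travel m [0.0341, 0.0021, 0.0714] twist -0.0012 tcp [ 497.7 -212.1  143.3] [ 3.141e+00 -1.000e-03  2.865e+00] t 4.67 F [-0.4  0.1 -1.2] op 0.37
```

Call:
drive_tool:
  targets:
    - {"jaw": 0.2,"travel": [0.02,0.0012,0.015],"twist": 0}
    - {"jaw": 0.2,"travel": [0.034,0.0021,0.04],"twist": -0.001}
    - {"jaw": 0.2,"travel": [0.034,0.0021,0.06],"twist": -0.001}
    - {"jaw": 0.2,"travel": [0.034,0.0021,0.071],"twist": -0.001}
    - {"jaw": 0.2,"travel": [0.034,0.0021,0.071],"twist": -0.001}
    - {"jaw": 0.2,"travel": [0.034,0.0021,0.071],"twist": -0.001}

```text
t: 5.17
eef_pos: [465.9, -199.6, 72.8]
tcp_rot: [3.141, -0.001, 2.868]
ft_force: [0.3, -0.3, -0.5]
opening: 0.374
grip_force: 30.0
```

```bash
python3 - <<'E'
from fit import *
c=snap("wrist","wrist3"); p=g2w([-46.3,-74.0]);delta([*p,44.5],2.8659)
x=cv2.resize(c["frame"][40:360,160:480],None,fx=1.8,fy=1.8)[...,::-1]; cv2.imwrite("pics/w3c.png",x)
k,po=cup_post(c,(200,20,430,280)); print(cv2.boundingRect(k),po)
E
```

```text
travel m [0.0007, -0.0008, 0.0289] twist 0.0021 tcp [ 466.3 -200.1   73.4] [3.141 0.    2.868] t 5.22 F [-0.4 -0.4 -1.4] op 0.37
(269, 158, 86, 122) [(999.0, ((311.1186828613281, 197.71746826171875), (30.310590744018555, 42.40050506591797), 2.6359269618988037)), (233.0, ((342.7421569824219, 210.1167755126953), (5.993810653686523, 65.7663803100586), 178.08566284179688)), (182.0, ((280.8416748046875, 205.96876525878906), (4.695297718048096, 63.68501663208008), 0.008682121522724628))]
```

View pics/w3c.png

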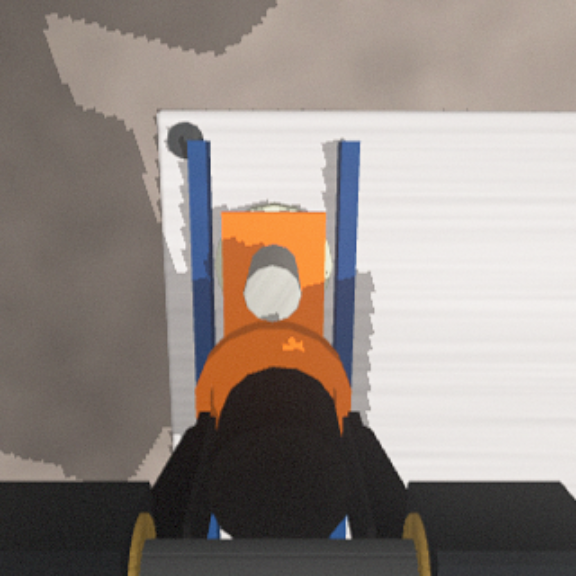

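```bash
python3 - <<'E'
from fit import *
from scipy.spatial.transform import Rotation as Ro
c=load("wrist3"); s=state(); R=Ro.from_euler("xyz",s["tcp_rot"]).as_matrix(); V=c["frame"].max(2)
tool=lambda w,z:(np.c_[w,np.full(len(w),z)]-s["eef_pos"])@R
H=hsv(c)
k,_=cup_post(c,(200,20,430,280)); k=k[(k[:,1]>225)&(k[:,1]<258)].astype(float)
t=tool(onz(c,k,38),38)[:,:2]; print("rim pts",len(t))
from scipy.optimize import least_squares
f=least_squares(lambda q:np.hypot(*(t-q).T)-26,[0,0],loss="soft_l1"); print("cup in tool",f.x,np.abs(f.fun).mean())
# post top: bright
m=(V>0)&(H[...,1]<40)&(H[...,2]>150); m[:180]=0;m[235:]=0;m[:,:290]=0;m[:,335:]=0
for b in blobs(m,100): e=cv2.fitEllipse(b);print("post",e,tool(onz(c,e[0],68),68)[:,:2]); print(cv2.minEnclosingCircle(b))
# core bottom circle (z tool 16)
pts=[]
for r in range(244,275,2):
    q=np.flatnonzero(V[r,255:375]<50)+255
    if len(q)>10: pts+= [(q.min(),r),(q.max()+0.0,r)]
zc=s["eef_pos"][2]-16; tc=tool(onz(c,np.array(pts,float),zc),zc)[:,:2]
f2=least_squares(lambda q:np.hypot(*(tc-q).T)-18,[0,0],loss="soft_l1");print("core in tool",f2.x,np.abs(f2.fun).mean(),len(pts))
E
```

```text
rim pts 122
cup in tool [-9.58375026 -3.74547536] 5.145000436132358
post ((311.0240478515625, 201.85765075683594), (28.562837600708008, 30.61176872253418), 92.0557861328125) [[44.26352802 -0.3968972 ]]
((310.8424072265625, 202.42218017578125), 15.706826210021973)
core in tool [0.35582988 1.29080255] 1.5278009477180239 30
```

Call:
drive_tool:
  targets:
    - {"jaw": 0.2,"travel": [0.0002,-0.001,0.006],"twist": 0.002}
    - {"jaw": 0.2,"travel": [0.0002,-0.001,0.01],"twist": 0.002}
    - {"jaw": 0.2,"travel": [0.0002,-0.001,0.01],"twist": 0.002}
    - {"jaw": 0.2,"travel": [0.0002,-0.001,0.01],"twist": 0.002}

```text
t: 5.55
eef_pos: [465.5, -201.8, 62.9]
tcp_rot: [3.141, -0.0, 2.865]
ft_force: [-0.3, 1.0, -0.8]
opening: 0.369
grip_force: 30.0
```

```bash
cat > rel.py <<'E'
from fit import *
from scipy.spatial.transform import Rotation as Ro
import sys
n=sys.argv[1]; c=snap("wrist",n); s=state(); R=Ro.from_euler("xyz",s["tcp_rot"]).as_matrix(); H=hsv(c); V=c["frame"].max(2)
tool=lambda w,z:(np.c_[w,np.full(len(w),z)]-s["eef_pos"])@R
print("tcp",s["eef_pos"],s["tcp_rot"],"F",s["ft_force"],"guide",w2g(s["eef_pos"][:2]))
og=(H[...,0]<18)&(H[...,1]>150)&(H[...,2]>60)
dk=V<50
pa=[];pb=[]
for r in range(215,275,3):
    o=np.flatnonzero(og[r,240:390])+240; d=np.flatnonzero(dk[r,285:345])+285
    if len(o): 
        pa.append((r,o.min(),o.max())); 
        if len(d)>8: pb.append((r,d.min(),d.max()))
print("orange",[tuple(map(int,a)) for a in pa]);print("dark",[tuple(map(int,a)) for a in pb])
m=(H[...,1]<40)&(H[...,2]>150); m[:150]=0;m[235:]=0;m[:,:290]=0;m[:,335:]=0
for b in blobs(m,100): e=cv2.fitEllipse(b);print("post",np.round(e[0],1),np.round(e[1],1),tool(onz(c,e[0],68),68)[:,:2])
E
python3 rel.py wrist4
```

```text
tcp [ 465.55960562 -201.8904061    62.95662654] [3.14150893e+00 9.05926067e-05 2.86469929e+00] F [ 0.04972716  0.11435181 -1.54003908] guide [-45.82756886 -75.11772656]
orange [(215, 287, 343), (218, 287, 343), (221, 287, 343), (224, 287, 343), (227, 287, 343), (230, 287, 343), (233, 285, 345), (236, 282, 347), (239, 280, 350), (242, 278, 352), (245, 277, 354), (248, 275, 355), (251, 274, 356), (254, 273, 357), (257, 272, 358), (260, 271, 359), (263, 270, 360), (266, 271, 360), (269, 277, 360), (272, 280, 349)]
dark [(245, 308, 321), (248, 299, 330), (251, 295, 335), (254, 292, 338), (257, 289, 340), (260, 287, 342), (263, 286, 344), (266, 285, 344), (269, 285, 344), (272, 285, 344)]
post [315.3 206.4] [30.6 32.2] [[43.89613451  1.37541746]]
post [311.9 153.5] [ 7.6 64. ] [[67.93478529 -0.12020225]]
```

```bash
python3 - <<'E'
from h import *
c=load("wrist4");s=state()
for nm,u,z,r in (("rim rear outer",(315,231.5),38,26),("core rear bottom",(314.7,244.3),47,18),("post",(315.3,206.4),68,-44)):
    g=w2g(onz(c,u,z))[0]; print(nm,g,"centre x",g[0]+ (r if r>0 else 44))
d=w2g(s["eef_pos"][:2]);print(d)
E
```

```text
rim rear outer [-68.50636001 -73.81317641] centre x -42.50636000839866
core rear bottom [-64.02029376 -73.99525452] centre x -46.02029375694832
post [-89.7029972  -73.67786892] centre x -45.70299720162795
[-45.82756886 -75.11772656]
```

Aligned with the cup to about 0.4 mm. Lowering into the cup.

Call:
drive_tool:
  targets:
    - {"jaw": 0.2,"travel": [0,0,0.006],"twist": 0}
    - {"jaw": 0.2,"travel": [0,0,0.011],"twist": 0}
    - {"jaw": 0.2,"travel": [0,0,0.015],"twist": 0}
    - {"jaw": 0.2,"travel": [0,0,0.018],"twist": 0}
    - {"jaw": 0.2,"travel": [0,0,0.018],"twist": 0}
    - {"jaw": 0.2,"travel": [0,0,0.018],"twist": 0}

```text
t: 6.1
eef_pos: [465.5, -201.8, 44.6]
tcp_rot: [3.141, -0.0, 2.865]
ft_force: [-0.0, 0.3, -1.0]
opening: 0.372
grip_force: 30.0
```

Call:
drive_tool:
  targets:
    - {"jaw": 0.6,"travel": [0,0,0],"twist": 0}
    - {"jaw": 0.6,"travel": [0,0,0],"twist": 0}
    - {"jaw": 0.6,"travel": [0,0,0],"twist": 0}
    - {"jaw": 0.6,"travel": [0,0,0],"twist": 0}
    - {"jaw": 0.6,"travel": [0,0,0],"twist": 0}
    - {"jaw": 0.6,"travel": [0,0,0],"twist": 0}

```text
t: 6.6
eef_pos: [465.6, -201.9, 44.9]
tcp_rot: [3.142, 0.0, 2.865]
ft_force: [0.5, 0.1, 0.6]
opening: 0.599
grip_force: 0.0
```

Call:
drive_tool:
  targets:
    - {"jaw": 0.6,"travel": [0,0,-0.01],"twist": 0}
    - {"jaw": 0.6,"travel": [0,0,-0.03],"twist": 0}
    - {"jaw": 0.6,"travel": [0,0,-0.06],"twist": 0}
    - {"jaw": 0.6,"travel": [0,0,-0.09],"twist": 0}
    - {"jaw": 0.6,"travel": [0,0,-0.11],"twist": 0}
    - {"jaw": 0.6,"travel": [0,0,-0.11],"twist": 0}

```text
t: 7.1
eef_pos: [466.8, -202.6, 159.3]
tcp_rot: [-3.14, 0.006, 2.865]
ft_force: [-0.4, -0.4, 0.5]
opening: 0.601
grip_force: 0.0
```

```bash
python3 - <<'E'
from fit import *
c=snap("wrist","wrist5"); s=state();print(s["eef_pos"],s["tcp_rot"],s["opening"],s["t"]);print(s["joints"])
k,po=cup_post(c,(240,60,400,330)); print(cv2.boundingRect(k),po)
cv2.imwrite("pics/w5c.png",c["frame"][60:340,180:460,::-1])
E
```

```text
[ 466.19304922 -202.24897048  157.26540237] [-3.14050146  0.00429587  2.86486658] 0.5979285747550268 7.15
[-5.39406299e-01  3.98360239e-01  1.91048344e+00  8.37969993e-05
  8.28317123e-01 -1.83353073e+00]
(285, 144, 62, 103) [(423.0, ((315.6309509277344, 171.41351318359375), (20.709930419921875, 26.204843521118164), 179.10821533203125)), (93.5, ((292.8891906738281, 186.48890686035156), (4.050838947296143, 48.54635238647461), 1.1177198886871338)), (93.0, ((338.6387023925781, 183.47268676757812), (4.038275718688965, 42.62714385986328), 176.92999267578125))]
```

View pics/w5c.png

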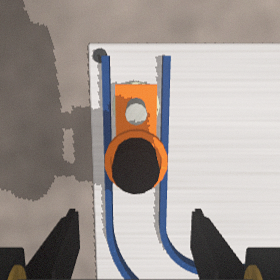

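The core stands in the cup, at crop (135,165). Next I flip the wrist half a turn so its range covers the corner, while moving over the post.

Call:
drive_tool:
  targets:
    - {"jaw": 0.5,"travel": [0.012,0,0],"twist": 0.12}
    - {"jaw": 0.5,"travel": [0.025,0,0],"twist": 0.24}
    - {"jaw": 0.5,"travel": [0.035,0,0],"twist": 0.36}
    - {"jaw": 0.5,"travel": [0.0435,0,0],"twist": 0.48}
    - {"jaw": 0.5,"travel": [0.0435,0,0],"twist": 0.6}
    - {"jaw": 0.5,"travel": [0.0435,0,0],"twist": 0.72}
    - {"jaw": 0.5,"travel": [0.0435,0,0],"twist": 0.84}
    - {"jaw": 0.5,"travel": [0.0435,0,0],"twist": 0.96}

```text
t: 7.82
eef_pos: [423.2, -189.7, 154.1]
tcp_rot: [-3.141, -0.001, 1.899]
ft_force: [0.2, -0.8, -0.4]
opening: 0.496
grip_force: 0.0
```

Call:
drive_tool:
  targets:
    - {"jaw": 0.5,"travel": [0,0,0],"twist": 0.12}
    - {"jaw": 0.5,"travel": [0,0,0],"twist": 0.24}
    - {"jaw": 0.5,"travel": [0,0,0],"twist": 0.36}
    - {"jaw": 0.5,"travel": [0,0,0],"twist": 0.48}
    - {"jaw": 0.5,"travel": [0,0,0],"twist": 0.6}
    - {"jaw": 0.5,"travel": [0,0,0],"twist": 0.72}
    - {"jaw": 0.5,"travel": [0,0,0],"twist": 0.84}
    - {"jaw": 0.5,"travel": [0,0,0],"twist": 0.96}

```text
t: 8.48
eef_pos: [423.2, -189.7, 154.0]
tcp_rot: [-3.14, 0.0, 0.939]
ft_force: [1.0, -1.0, -0.3]
opening: 0.503
grip_force: 0.0
```

Call:
drive_tool:
  targets:
    - {"jaw": 0.5,"travel": [0,0,0],"twist": 0.12}
    - {"jaw": 0.5,"travel": [0,0,0],"twist": 0.24}
    - {"jaw": 0.5,"travel": [0,0,0],"twist": 0.36}
    - {"jaw": 0.5,"travel": [0,0,0],"twist": 0.48}
    - {"jaw": 0.5,"travel": [0,0,0],"twist": 0.6}
    - {"jaw": 0.5,"travel": [0,0,0],"twist": 0.72}
    - {"jaw": 0.5,"travel": [0,0,0],"twist": 0.84}
    - {"jaw": 0.5,"travel": [0,0,0],"twist": 0.96}

```text
t: 9.15
eef_pos: [423.2, -189.7, 154.1]
tcp_rot: [-3.141, 0.001, -0.021]
ft_force: [-0.3, 0.1, -1.0]
opening: 0.502
grip_force: 0.0
```

Call:
drive_tool:
  targets:
    - {"jaw": 0.5,"travel": [0,0,0],"twist": 0.12}
    - {"jaw": 0.5,"travel": [0,0,0],"twist": 0.24}
    - {"jaw": 0.5,"travel": [0,0,0],"twist": 0.26}
    - {"jaw": 0.5,"travel": [0,0,0],"twist": 0.26}
    - {"jaw": 0.5,"travel": [0,0,0],"twist": 0.26}

```text
t: 9.57
eef_pos: [423.5, -189.8, 154.5]
tcp_rot: [-3.141, 0.001, -0.272]
ft_force: [-0.8, -0.1, -0.2]
opening: 0.498
grip_force: 0.0
```

```bash
python3 - <<'E'
from h import *
c=snap("wrist","wrist6"); 
p=g2w([-89.6,-75]); delta([*p,34.5],-0.275); s=state(); print(s["joints"].round(3), "tcp g",w2g(s["eef_pos"][:2]))
H=hsv(c)
og=(H[...,0]<18)&(H[...,1]>150)&(H[...,2]>60); og[300:]=0
for b in blobs(og,100): print("orange",cv2.boundingRect(b))
bl=(H[...,0]>100)&(H[...,0]<125)&(H[...,1]>130); bl[280:]=0
P=w2g(onz(c,np.argwhere(bl)[:,::-1],22)); P=P[(P[:,0]>-130)&(P[:,0]<0)]
for sg in (-1,1):
    q=P[np.abs(P[:,1]+75-sg*24.8)<9]; print("rail",len(q),q[:,1].mean() if len(q) else 0)
cv2.imwrite("pics/w6c.png",cv2.resize(c["frame"][100:340,200:440,::-1],None,fx=2,fy=2))
E
```

```text
travel m [0.0, 0.0, 0.1201] twist 0.003 tcp [ 423.5 -189.9  154.6] [-3.141e+00  1.000e-03 -2.720e-01] t 9.62 F [ 0.5 -0.5 -0.1] op 0.501
[-0.564  0.348  2.01   0.     0.783  1.279] tcp g [-89.53453006 -75.02105653]
orange (282, 139, 66, 104)
rail 508 -98.53915853106302
rail 657 -48.96164170054866
```

View pics/w6c.png

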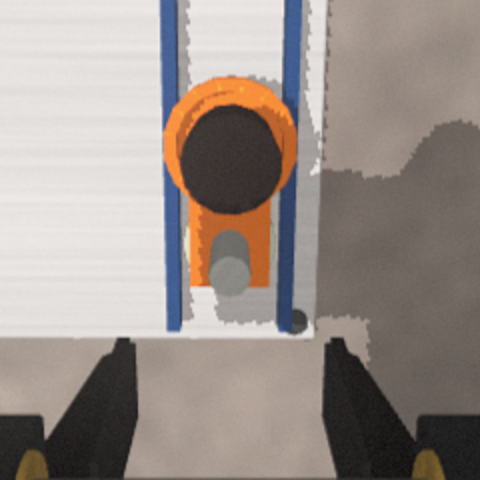

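```bash
python3 - <<'E'
from h import *
from scipy.spatial.transform import Rotation as Ro
c=load("wrist6");s=state();R=Ro.from_euler("xyz",s["tcp_rot"]).as_matrix();V=c["frame"].max(2)
print("post",w2g(onz(c,(315,238.5),68)),"cup via core top",w2g(onz(c,(200+231/2,100+160/2),72)))
print("axis at post height",proj(c,s["eef_pos"]+R@np.array([0,0,86.])),"at tips",proj(c,s["eef_pos"]))
for r in (272,276,280,285,290):
    q=np.flatnonzero(V[r]<50); q=q[(q>150)&(q<480)]; l=q[q<314];rr=q[q>=314]; print(r,l.max() if len(l) else None,rr.min() if len(rr) else None)
for n in ("wrist5","wrist1","wrist0"):
    V=load(n)["frame"].max(2)
    for r in (276,285):
        q=np.flatnonzero(V[r]<50); q=q[(q>150)&(q<480)]; l=q[q<314];rr=q[q>=314]; print(n,r,l.max() if len(l) else None,rr.min() if len(rr) else None)
E
```

```text
post [[-89.75646939 -74.01939582]] cup via core top [[-45.81318597 -74.21149483]]
axis at post height [[316.33034036 238.52983193]] at tips [[316.98669436 290.19293102]]
272 266 363
276 266 363
280 267 363
285 267 363
290 267 363
wrist5 276 257 374
wrist5 285 258 387
wrist1 276 219 411
wrist1 285 220 410
wrist0 276 219 410
wrist0 285 220 410
```

The post top is at crop (230,277), midway between the fingers (image column 315 for both). Descending and gripping.

Call:
drive_tool:
  targets:
    - {"jaw": 0.4,"travel": [0,0,0.03],"twist": 0.003}
    - {"jaw": 0.4,"travel": [0,0,0.06],"twist": 0.003}
    - {"jaw": 0.4,"travel": [0,0,0.085],"twist": 0.003}
    - {"jaw": 0.4,"travel": [0,0,0.105],"twist": 0.003}
    - {"jaw": 0.4,"travel": [0,0,0.116],"twist": 0.003}
    - {"jaw": 0.4,"travel": [0,0,0.1195],"twist": 0.003}
    - {"jaw": 0.4,"travel": [0,0,0.1195],"twist": 0.003}
    - {"jaw": 0.4,"travel": [0,0,0.1195],"twist": 0.003}

```text
t: 10.28
eef_pos: [423.9, -190.1, 35.8]
tcp_rot: [-3.142, -0.0, -0.277]
ft_force: [0.6, -0.0, 0.2]
opening: 0.401
grip_force: 0.0
```

Call:
drive_tool:
  targets:
    - {"jaw": 0.22,"travel": [0,0,0],"twist": 0}
    - {"jaw": 0.22,"travel": [0,0,0],"twist": 0}
    - {"jaw": 0.22,"travel": [0,0,0],"twist": 0}
    - {"jaw": 0.2,"travel": [0,0,0],"twist": 0}
    - {"jaw": 0.19,"travel": [0,0,0],"twist": 0}
    - {"jaw": 0.18,"travel": [0,0,0],"twist": 0}
    - {"jaw": 0.17,"travel": [0,0,0],"twist": 0}
    - {"jaw": 0.16,"travel": [0,0,0],"twist": 0}

```text
t: 10.95
eef_pos: [423.7, -189.8, 35.4]
tcp_rot: [-3.141, 0.0, -0.278]
ft_force: [1.6, 2.4, 1.1]
opening: 0.168
grip_force: 11.9
```

Call:
drive_tool:
  targets:
    - {"jaw": 0.1,"travel": [0,0,0],"twist": 0}
    - {"jaw": 0.1,"travel": [0,0,0],"twist": 0}
    - {"jaw": 0.1,"travel": [0,0,0],"twist": 0}
    - {"jaw": 0.1,"travel": [0,0,0],"twist": 0}

```text
t: 11.28
eef_pos: [423.7, -189.8, 35.4]
tcp_rot: [-3.141, 0.0, -0.278]
ft_force: [1.9, 3.4, 3.1]
opening: 0.162
grip_force: 30.0
```

```bash
cat > st.py <<'E'
from h import *
F=[]
s=state(); f=s["ft_force"]; print("guide xy",w2g(s["eef_pos"][:2]).round(2),"z",s["eef_pos"][2].round(2),"yaw",s["tcp_rot"].round(3),"F guide",(f[:2]@Rg()).round(1),f[2].round(1),"op",round(s["opening"],3),round(s["grip_force"],1),"t",round(s["t"],2))
E
python3 st.py
```

```text
guide xy [-89.38 -74.93] z 35.41 yaw [-3.141  0.    -0.278] F guide [0.9 3.8] 3.1 op 0.162 30.0 t 11.28
```

Gripped. There's about 3.8 N sideways on the tool, towards guide +y, so I'll ease over 0.5 mm and start sliding gently.

Call:
drive_tool:
  targets:
    - {"jaw": 0.1,"travel": [0.002,-0.0004,0],"twist": 0}
    - {"jaw": 0.1,"travel": [0.005,-0.0006,0],"twist": 0}
    - {"jaw": 0.1,"travel": [0.008,-0.0006,0],"twist": 0}
    - {"jaw": 0.1,"travel": [0.012,-0.0006,0],"twist": 0}
    - {"jaw": 0.1,"travel": [0.016,-0.0006,0],"twist": 0}
    - {"jaw": 0.1,"travel": [0.02,-0.0006,0],"twist": 0}

```text
t: 11.78
eef_pos: [441.4, -194.2, 35.4]
tcp_rot: [-3.141, 0.004, -0.278]
ft_force: [-8.9, 2.5, 11.3]
opening: 0.163
grip_force: 30.0
```

```bash
python3 st.py
```

```text
guide xy [-71.2  -74.25] z 35.38 yaw [-3.141  0.004 -0.278] F guide [-9.2 -0. ] 11.3 op 0.163 30.0 t 11.78
```

Call:
drive_tool:
  targets:
    - {"jaw": 0.1,"travel": [0,0,-0.0003],"twist": 0}
    - {"jaw": 0.1,"travel": [0,0,-0.0003],"twist": 0}

```text
t: 11.95
eef_pos: [442.5, -194.7, 35.4]
tcp_rot: [-3.141, 0.001, -0.278]
ft_force: [-4.4, 1.0, 2.2]
opening: 0.161
grip_force: 30.0
```

```bash
python3 st.py
```

```text
guide xy [-70.   -74.47] z 35.44 yaw [-3.141e+00  1.000e-03 -2.780e-01] F guide [-4.5 -0.3] 2.2 op 0.161 30.0 t 11.95
```

Call:
drive_tool:
  targets:
    - {"jaw": 0.1,"travel": [0.003,0,0],"twist": 0}
    - {"jaw": 0.1,"travel": [0.008,0,0],"twist": 0}
    - {"jaw": 0.1,"travel": [0.013,0,0],"twist": 0}
    - {"jaw": 0.1,"travel": [0.018,0,0],"twist": 0}
    - {"jaw": 0.1,"travel": [0.023,0,0],"twist": 0}
    - {"jaw": 0.1,"travel": [0.028,0,0],"twist": 0}
    - {"jaw": 0.1,"travel": [0.033,0,0],"twist": 0}
    - {"jaw": 0.1,"travel": [0.038,0,0],"twist": 0}

```text
t: 12.62
eef_pos: [480.1, -205.5, 35.5]
tcp_rot: [-3.141, 0.0, -0.278]
ft_force: [-2.8, 0.5, -3.9]
opening: 0.162
grip_force: 30.0
```

```bash
python3 - <<'E'
from h import *
exec(open("st.py").read().split("\n",1)[1])
c=snap("wrist","wrist7");H=hsv(c)
exec(open("st.py").read().split("\n",1)[1])
bl=(H[...,0]>100)&(H[...,0]<125)&(H[...,1]>130); bl[290:]=0
g=w2g(onz(c,np.argwhere(bl)[:,::-1],22))
A=g[(g[:,0]<15)&(g[:,0]>-40)]
for sg in (-1,1):
    q=A[np.abs(A[:,1]+75-sg*24.8)<8]; print("A",len(q),q.mean(0))
B=g[(g[:,1]>5)&(g[:,1]<60)]
for sg in (-1,1):
    q=B[np.abs(B[:,0]-95-sg*24.8)<8]; print("B",len(q),q.mean(0) if len(q) else 0)
# arcs: radius fit about (20+dx, dy) outer 99.8 inner 50.2
q=g[(g[:,0]>25)&(g[:,1]<-5)]
from scipy.optimize import least_squares
def res(p):
    r=np.hypot(q[:,0]-20-p[0],q[:,1]-p[1]); return np.minimum(abs(r-99.8),abs(r-50.2))
f=least_squares(res,[0,0],loss="soft_l1"); print("arc offset",f.x,len(q),np.median(f.fun))
E
```

```text
guide xy [-30.84 -74.6 ] z 35.51 yaw [-3.141  0.    -0.278] F guide [-2.8 -0.3] -3.9 op 0.162 30.0 t 12.62
guide xy [-29.68 -74.76] z 35.59 yaw [ 3.141e+00 -1.000e-03 -2.780e-01] F guide [ 1.2 -0.1] -6.8 op 0.159 30.0 t 12.67
A 616 [-21.69073862 -98.27874248]
A 342 [-25.1202987 -49.2350761]
B 1359 [70.61819752 33.25730488]
B 0 0
arc offset [0.22635161 1.08477282] 3734 1.4009159841781695
```

```bash
cat > plan.py <<'E'
import sys
from h import *
from scipy.optimize import brentq
OFF=np.array([float(sys.argv[3]) if len(sys.argv)>3 else 0.0, float(sys.argv[4]) if len(sys.argv)>4 else 0.2])
L=75*np.pi/2
def P(s): # s=0 at x=20,y=-75
    if s<0: return np.array([20+s,-75.])
    if s<L: a=s/75; return np.array([20+75*np.sin(a),-75*np.cos(a)])
    return np.array([95.,s-L])
def front(s): return brentq(lambda u:np.hypot(*(P(u)-P(s)))-44,s+30,s+70)
def head(s): d=P(front(s))-P(s); return np.arctan2(d[1],d[0])
exec(open("st.py").read().split("\n",1)[1])
g=w2g(s["eef_pos"][:2])-OFF
from scipy.optimize import minimize_scalar
s0=minimize_scalar(lambda u:np.hypot(*(P(u)-g)),bounds=(-130,260),method="bounded").x
step,n=float(sys.argv[1]),int(sys.argv[2])
yaw=s["tcp_rot"][2]; Rt=np.array([[np.cos(yaw),np.sin(yaw)],[np.sin(yaw),-np.cos(yaw)]]) # columns tool x,y in world
print("s0",round(s0,2),"lane err",(g-P(s0)).round(2),"heading err",round(head(s0)+GA-yaw,4))
for i in range(1,n+1):
    u=s0+step*i; d=Rt.T@(g2w(P(u)+OFF)-s["eef_pos"][:2])/1000
    print(f"s {u:.1f} travel {d.round(4).tolist()} twist {-(head(u)+GA-yaw):.3f}")
E
python3 plan.py 6 8
```

```text
guide xy [-29.68 -74.76] z 35.59 yaw [ 3.141e+00 -1.000e-03 -2.780e-01] F guide [ 1.2 -0.1] -6.8 op 0.159 30.0 t 12.67
s0 -49.68 lane err [-0.    0.04] heading err 0.0033
s -43.7 travel [0.006, 0.0] twist -0.003
s -37.7 travel [0.012, 0.0] twist -0.009
s -31.7 travel [0.018, -0.0] twist -0.026
s -25.7 travel [0.024, -0.0] twist -0.055
s -19.7 travel [0.03, -0.0] twist -0.094
s -13.7 travel [0.036, -0.0001] twist -0.145
s -7.7 travel [0.042, -0.0001] twist -0.207
s -1.7 travel [0.048, -0.0001] twist -0.279
```

Call:
drive_tool:
  targets:
    - {"jaw": 0.1,"travel": [0.004,0,0.0002],"twist": -0.003}
    - {"jaw": 0.1,"travel": [0.009,0,0.0002],"twist": -0.006}
    - {"jaw": 0.1,"travel": [0.014,0,0.0002],"twist": -0.015}
    - {"jaw": 0.1,"travel": [0.019,0,0.0002],"twist": -0.03}
    - {"jaw": 0.1,"travel": [0.024,0,0.0002],"twist": -0.055}
    - {"jaw": 0.1,"travel": [0.028,0,0.0002],"twist": -0.08}
    - {"jaw": 0.1,"travel": [0.03,0,0.0002],"twist": -0.094}
    - {"jaw": 0.1,"travel": [0.03,0,0.0002],"twist": -0.094}

```text
t: 13.33
eef_pos: [509.3, -213.9, 35.5]
tcp_rot: [3.141, -0.001, -0.183]
ft_force: [1.3, 0.1, -5.0]
opening: 0.157
grip_force: 30.0
```

```bash
python3 plan.py 5 8
```

```text
guide xy [ -0.48 -74.75] z 35.5 yaw [ 3.141e+00 -1.000e-03 -1.830e-01] F guide [1.2 0.5] -5.0 op 0.157 30.0 t 13.33
s0 -20.48 lane err [-0.    0.05] heading err -0.0072
s -15.5 travel [0.005, 0.0005] twist -0.033
s -10.5 travel [0.01, 0.001] twist -0.081
s -5.5 travel [0.0149, 0.0014] twist -0.137
s -0.5 travel [0.0199, 0.0019] twist -0.199
s 4.5 travel [0.0249, 0.0022] twist -0.266
s 9.5 travel [0.0299, 0.0022] twist -0.332
s 14.5 travel [0.0349, 0.0019] twist -0.399
s 19.5 travel [0.0398, 0.0012] twist -0.466
```

Call:
drive_tool:
  targets:
    - {"jaw": 0.1,"travel": [0.005,0.0005,0.0002],"twist": -0.033}
    - {"jaw": 0.1,"travel": [0.01,0.001,0.0002],"twist": -0.081}
    - {"jaw": 0.1,"travel": [0.0149,0.0014,0.0002],"twist": -0.137}
    - {"jaw": 0.1,"travel": [0.0199,0.0019,0.0002],"twist": -0.199}
    - {"jaw": 0.1,"travel": [0.0249,0.0022,0.0002],"twist": -0.266}
    - {"jaw": 0.1,"travel": [0.0299,0.0022,0.0002],"twist": -0.332}
    - {"jaw": 0.1,"travel": [0.0299,0.0022,0.0002],"twist": -0.332}

```text
t: 13.92
eef_pos: [538.4, -221.6, 35.5]
tcp_rot: [3.141, -0.001, 0.151]
ft_force: [1.5, -0.1, -0.6]
opening: 0.165
grip_force: 30.0
```

```bash
python3 plan.py 5 8
```

```text
guide xy [ 29.65 -74.24] z 35.47 yaw [ 3.141e+00 -1.000e-03  1.510e-01] F guide [1.5 0.4] -0.6 op 0.165 30.0 t 13.92
s0 9.67 lane err [ 0.01 -0.07] heading err 0.0009
s 14.7 travel [0.0048, 0.0012] twist -0.068
s 19.7 travel [0.0097, 0.0022] twist -0.134
s 24.7 travel [0.0147, 0.0029] twist -0.201
s 29.7 travel [0.0197, 0.0032] twist -0.268
s 34.7 travel [0.0247, 0.0032] twist -0.334
s 39.7 travel [0.0297, 0.0028] twist -0.401
s 44.7 travel [0.0346, 0.0022] twist -0.468
s 49.7 travel [0.0395, 0.0012] twist -0.534
```

Forces are tiny. Continuing round the corner.

Call:
drive_tool:
  targets:
    - {"jaw": 0.1,"travel": [0.0048,0.0012,0],"twist": -0.068}
    - {"jaw": 0.1,"travel": [0.0097,0.0022,0],"twist": -0.134}
    - {"jaw": 0.1,"travel": [0.0147,0.0029,0],"twist": -0.201}
    - {"jaw": 0.1,"travel": [0.0197,0.0032,0],"twist": -0.268}
    - {"jaw": 0.1,"travel": [0.0247,0.0032,0],"twist": -0.334}
    - {"jaw": 0.1,"travel": [0.0297,0.0028,0],"twist": -0.401}
    - {"jaw": 0.1,"travel": [0.0297,0.0028,0],"twist": -0.401}

```text
t: 14.5
eef_pos: [568.0, -219.7, 35.5]
tcp_rot: [3.14, -0.001, 0.55]
ft_force: [1.6, 0.3, -0.6]
opening: 0.162
grip_force: 30.0
```

```bash
python3 plan.py 5 8
```

```text
guide xy [ 57.65 -64.38] z 35.47 yaw [ 3.14e+00 -1.00e-03  5.50e-01] F guide [1.5 0.7] -0.6 op 0.162 30.0 t 14.5
s0 39.58 lane err [-0.12  0.21] heading err 0.0008
s 44.6 travel [0.0048, 0.0015] twist -0.067
s 49.6 travel [0.0097, 0.0025] twist -0.134
s 54.6 travel [0.0146, 0.0032] twist -0.201
s 59.6 travel [0.0196, 0.0035] twist -0.267
s 64.6 travel [0.0246, 0.0035] twist -0.334
s 69.6 travel [0.0296, 0.0031] twist -0.401
s 74.6 travel [0.0345, 0.0025] twist -0.467
s 79.6 travel [0.0394, 0.0015] twist -0.528
```

Call:
drive_tool:
  targets:
    - {"jaw": 0.1,"travel": [0.0048,0.0015,0],"twist": -0.067}
    - {"jaw": 0.1,"travel": [0.0097,0.0025,0],"twist": -0.134}
    - {"jaw": 0.1,"travel": [0.0146,0.0032,0],"twist": -0.201}
    - {"jaw": 0.1,"travel": [0.0196,0.0035,0],"twist": -0.267}
    - {"jaw": 0.1,"travel": [0.0246,0.0035,0],"twist": -0.334}
    - {"jaw": 0.1,"travel": [0.0296,0.0031,0],"twist": -0.401}
    - {"jaw": 0.1,"travel": [0.0345,0.0025,0],"twist": -0.467}
    - {"jaw": 0.1,"travel": [0.0345,0.0025,0],"twist": -0.467}

```text
t: 15.17
eef_pos: [598.6, -203.6, 35.5]
tcp_rot: [3.14, -0.0, 1.015]
ft_force: [2.8, 0.7, 0.2]
opening: 0.164
grip_force: 30.0
```

```bash
python3 plan.py 5 8; python3 - <<'E'
from h import *
c=snap("wrist","wrist8");H=hsv(c)
cv2.imwrite("pics/w8.png",c["frame"][...,::-1])
E
```

```text
guide xy [ 82.65 -40.56] z 35.47 yaw [ 3.14  -0.     1.015] F guide [2.5 1.4] 0.2 op 0.164 30.0 t 15.17
s0 74.55 lane err [-0.22  0.14] heading err 0.0011
s 79.6 travel [0.0047, 0.0016] twist -0.062
s 84.6 travel [0.0097, 0.0025] twist -0.115
s 89.6 travel [0.0146, 0.0032] twist -0.161
s 94.6 travel [0.0196, 0.0035] twist -0.199
s 99.6 travel [0.0246, 0.0035] twist -0.230
s 104.6 travel [0.0296, 0.0031] twist -0.254
s 109.6 travel [0.0345, 0.0025] twist -0.270
s 114.6 travel [0.0394, 0.0015] twist -0.279
```

View pics/w8.png

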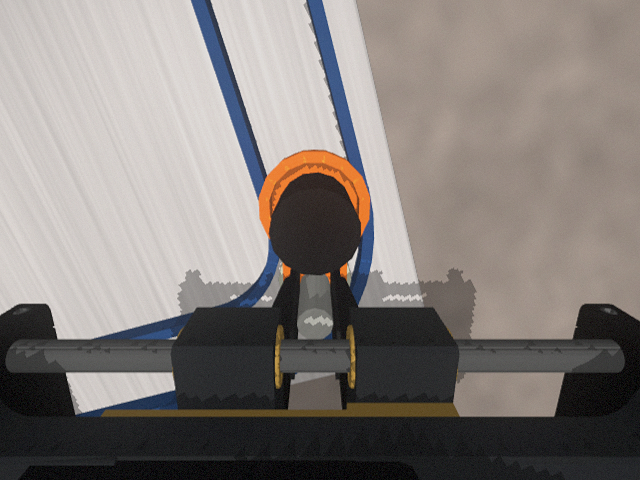

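The wrist view shows the core upright in the cup at (315,225). The rails run straight ahead and the head isn't in frame yet. I'll estimate the head face from the top view and continue.

Call:
drive_tool:
  targets:
    - {"jaw": 0.1,"travel": [0.0047,0.0016,0],"twist": -0.062}
    - {"jaw": 0.1,"travel": [0.0097,0.0025,0],"twist": -0.115}
    - {"jaw": 0.1,"travel": [0.0146,0.0032,0],"twist": -0.161}
    - {"jaw": 0.1,"travel": [0.0196,0.0035,0],"twist": -0.199}
    - {"jaw": 0.1,"travel": [0.0246,0.0035,0],"twist": -0.23}
    - {"jaw": 0.1,"travel": [0.0296,0.0031,0],"twist": -0.254}
    - {"jaw": 0.1,"travel": [0.0296,0.0031,0],"twist": -0.254}

```text
t: 15.8
eef_pos: [616.6, -179.7, 35.5]
tcp_rot: [3.141, -0.0, 1.269]
ft_force: [1.3, 1.3, 1.3]
opening: 0.167
grip_force: 30.0
```

```bash
python3 plan.py 4 8; python3 - <<'E'
from h import *
T=load("top0")
print("head top front edge",w2g(onz(T,[[386.3,166],[378,194.5]],58)))
c=snap("wrist","wrist9");H=hsv(c)
br=(H[...,0]>12)&(H[...,0]<28)&(H[...,1]>90)&(H[...,2]>60); br[260:]=0
for b in blobs(br,40): r=b.reshape(-1,2); print("brass",cv2.boundingRect(b))
bl=(H[...,0]>100)&(H[...,0]<125)&(H[...,1]>130); bl[280:]=0
g=w2g(onz(c,np.argwhere(bl)[:,::-1],22)); B=g[(g[:,1]>5)&(g[:,1]<90)]
for sg in (-1,1):
    q=B[np.abs(B[:,0]-95-sg*24.8)<8]; print("B",len(q),q.mean(0) if len(q) else 0)
E
```

```text
guide xy [ 93.48 -12.61] z 35.5 yaw [ 3.141 -0.     1.269] F guide [0.9 1.6] 1.3 op 0.167 30.0 t 15.8
s0 104.87 lane err [-0.41  0.07] heading err 0.0011
s 108.9 travel [0.0039, 0.0009] twist -0.014
s 112.9 travel [0.0079, 0.0012] twist -0.023
s 116.9 travel [0.0119, 0.0012] twist -0.026
s 120.9 travel [0.0159, 0.0011] twist -0.026
s 124.9 travel [0.0199, 0.001] twist -0.026
s 128.9 travel [0.0239, 0.0009] twist -0.026
s 132.9 travel [0.0279, 0.0008] twist -0.026
s 136.9 travel [0.0319, 0.0007] twist -0.026
head top front edge [[119.07238904 120.08452942]
 [ 66.69508162 120.75478326]]
brass (259, 0, 101, 6)
brass (352, 178, 14, 15)
brass (322, 153, 17, 14)
brass (288, 153, 34, 14)
B 805 [70.33976732 60.62719696]
B 1241 [120.34919874  60.18035864]
```

```bash
python3 - <<'E'
from h import *
c=load("wrist9")
for z in (8,12): print(z,w2g(onz(c,[[270,6],[310,6],[350,6]],z)).round(1).tolist())
E
```

```text
8 [[76.3, 123.8], [95.4, 123.3], [114.5, 122.8]]
12 [[76.7, 122.8], [95.4, 122.3], [114.1, 121.8]]
```

Call:
drive_tool:
  targets:
    - {"jaw": 0.1,"travel": [0.0039,0.0009,0],"twist": -0.014}
    - {"jaw": 0.1,"travel": [0.0079,0.0012,0],"twist": -0.023}
    - {"jaw": 0.1,"travel": [0.0119,0.0012,0],"twist": -0.026}
    - {"jaw": 0.1,"travel": [0.0159,0.0011,0],"twist": -0.026}
    - {"jaw": 0.1,"travel": [0.0199,0.001,0],"twist": -0.026}
    - {"jaw": 0.1,"travel": [0.0239,0.0009,0],"twist": -0.026}
    - {"jaw": 0.1,"travel": [0.0279,0.0008,0],"twist": -0.026}
    - {"jaw": 0.1,"travel": [0.0279,0.0008,0],"twist": -0.026}

```text
t: 16.52
eef_pos: [625.4, -153.4, 35.4]
tcp_rot: [3.141, -0.0, 1.295]
ft_force: [0.0, 0.3, 3.0]
opening: 0.165
grip_force: 30.0
```

```bash
python3 plan.py 4 5; python3 - <<'E'
from h import *
c=snap("wrist","wrist10");H=hsv(c)
br=(H[...,0]>12)&(H[...,0]<28)&(H[...,1]>90)&(H[...,2]>60); br[140:]=0
for b in blobs(br,40): 
    x,y,w,h=cv2.boundingRect(b); print("brass",x,y,w,h)
    print("foot@8",w2g(onz(c,[[x+w/2,y+h]],8)),"top@58",w2g(onz(c,[[x+w/2,y]],58)))
E
```

```text
guide xy [94.77 15.02] z 35.44 yaw [ 3.141 -0.     1.295] F guide [-0.1  0.3] 3.0 op 0.165 30.0 t 16.52
s0 132.63 lane err [-0.23  0.  ] heading err 0.0006
s 136.6 travel [0.004, 0.0002] twist -0.001
s 140.6 travel [0.008, 0.0002] twist -0.001
s 144.6 travel [0.012, 0.0002] twist -0.001
s 148.6 travel [0.016, 0.0002] twist -0.001
s 152.6 travel [0.02, 0.0002] twist -0.001
brass 258 57 114 14
foot@8 [[ 95.64278257 122.35948763]] top@58 [[ 95.58555945 121.05890047]]
```

Call:
drive_tool:
  targets:
    - {"jaw": 0.1,"travel": [0.004,0.0002,-0.0001],"twist": 0}
    - {"jaw": 0.1,"travel": [0.008,0.0002,-0.0001],"twist": 0}
    - {"jaw": 0.1,"travel": [0.012,0.0002,-0.0001],"twist": 0}
    - {"jaw": 0.1,"travel": [0.016,0.0002,-0.0001],"twist": 0}
    - {"jaw": 0.1,"travel": [0.02,0.0002,-0.0001],"twist": 0}
    - {"jaw": 0.1,"travel": [0.024,0.0002,-0.0001],"twist": 0}
    - {"jaw": 0.1,"travel": [0.028,0.0002,-0.0001],"twist": 0}
    - {"jaw": 0.1,"travel": [0.028,0.0002,-0.0001],"twist": 0}

```text
t: 17.23
eef_pos: [633.2, -126.6, 35.5]
tcp_rot: [3.141, -0.0, 1.296]
ft_force: [0.4, -0.2, 3.5]
opening: 0.16
grip_force: 30.0
```

```bash
python3 plan.py 4 1
```

```text
guide xy [94.98 42.96] z 35.49 yaw [ 3.141 -0.     1.296] F guide [ 0.5 -0. ] 3.5 op 0.16 30.0 t 17.23
s0 160.57 lane err [-0.02 -0.  ] heading err 0.0003
s 164.6 travel [0.004, 0.0] twist -0.000
```

Call:
drive_tool:
  targets:
    - {"jaw": 0.1,"travel": [0.001,0,-0.0001],"twist": 0}
    - {"jaw": 0.1,"travel": [0.002,0,-0.0001],"twist": 0}
    - {"jaw": 0.1,"travel": [0.003,0,-0.0001],"twist": 0}
    - {"jaw": 0.1,"travel": [0.004,0,-0.0001],"twist": 0}
    - {"jaw": 0.1,"travel": [0.005,0,-0.0001],"twist": 0}
    - {"jaw": 0.1,"travel": [0.005,0,-0.0001],"twist": 0}

```text
t: 17.73
eef_pos: [634.3, -122.4, 35.5]
tcp_rot: [-3.142, 0.0, 1.295]
ft_force: [-0.7, -3.6, 1.4]
opening: 0.168
grip_force: 30.0
```

```bash
python3 plan.py 4 1
```

```text
guide xy [94.9  47.32] z 35.47 yaw [-3.142  0.     1.295] F guide [ 0.3 -3.7] 1.4 op 0.168 30.0 t 17.73
s0 164.93 lane err [-0.1 -0. ] heading err 0.0005
s 168.9 travel [0.004, 0.0001] twist -0.000
```

Call:
drive_tool:
  targets:
    - {"jaw": 0.1,"travel": [0.0002,0,0],"twist": 0}
    - {"jaw": 0.1,"travel": [0.0004,0,0],"twist": 0}
    - {"jaw": 0.1,"travel": [0.0006,0,0],"twist": 0}
    - {"jaw": 0.1,"travel": [0.0008,0,0],"twist": 0}
    - {"jaw": 0.1,"travel": [0.001,0,0],"twist": 0}

```text
t: 18.15
eef_pos: [634.5, -121.5, 35.5]
tcp_rot: [-3.142, 0.0, 1.295]
ft_force: [-0.4, -5.0, 2.5]
opening: 0.162
grip_force: 30.0
```

```bash
python3 plan.py 4 1
```

```text
guide xy [94.9  48.21] z 35.48 yaw [-3.142  0.     1.295] F guide [ 1.  -4.9] 2.5 op 0.162 30.0 t 18.15
s0 165.82 lane err [-0.1  0. ] heading err 0.0004
s 169.8 travel [0.004, 0.0001] twist -0.000
```

Call:
drive_tool:
  targets:
    - {"jaw": 0.1,"travel": [0.0003,0,0],"twist": 0}
    - {"jaw": 0.1,"travel": [0.0006,0,0],"twist": 0}
    - {"jaw": 0.1,"travel": [0.0009,0,0],"twist": 0}
    - {"jaw": 0.1,"travel": [0.0012,0,0],"twist": 0}

```text
t: 18.48
eef_pos: [634.9, -120.4, 35.5]
tcp_rot: [-3.141, 0.0, 1.296]
ft_force: [-1.8, -5.1, 2.6]
opening: 0.163
grip_force: 30.0
```

```bash
python3 plan.py 4 1
```

```text
guide xy [94.89 49.39] z 35.47 yaw [-3.141  0.     1.296] F guide [-0.3 -5.4] 2.6 op 0.163 30.0 t 18.48
s0 167.0 lane err [-0.11  0.  ] heading err 0.0004
s 171.0 travel [0.004, 0.0001] twist -0.000
```

Call:
drive_tool:
  targets:
    - {"jaw": 0.1,"travel": [0.0002,0,0],"twist": 0}
    - {"jaw": 0.1,"travel": [0.0004,0,0],"twist": 0}
    - {"jaw": 0.1,"travel": [0.0006,0,0],"twist": 0}

```text
t: 18.73
eef_pos: [635.0, -119.8, 35.5]
tcp_rot: [-3.141, 0.0, 1.296]
ft_force: [-1.6, -5.5, 3.1]
opening: 0.159
grip_force: 30.0
```

```bash
python3 plan.py 4 1
```

```text
guide xy [94.88 50.03] z 35.46 yaw [-3.141  0.     1.296] F guide [-0.  -5.7] 3.1 op 0.159 30.0 t 18.73
s0 167.64 lane err [-0.12  0.  ] heading err 0.0004
s 171.6 travel [0.004, 0.0001] twist -0.000
```

Still sliding freely, with about 5 N of friction. More small steps.

Call:
drive_tool:
  targets:
    - {"jaw": 0.1,"travel": [0.0002,0,0],"twist": 0}
    - {"jaw": 0.1,"travel": [0.0004,0,0],"twist": 0}
    - {"jaw": 0.1,"travel": [0.0006,0,0],"twist": 0}

```text
t: 18.98
eef_pos: [635.2, -119.2, 35.5]
tcp_rot: [-3.142, 0.0, 1.296]
ft_force: [-0.6, -5.8, 1.8]
opening: 0.16
grip_force: 30.0
```

```bash
python3 st.py
```

```text
guide xy [94.9  50.61] z 35.47 yaw [-3.142  0.     1.296] F guide [ 1.  -5.7] 1.8 op 0.16 30.0 t 18.98
```

Call:
drive_tool:
  targets:
    - {"jaw": 0.1,"travel": [0.0002,0,0],"twist": 0}
    - {"jaw": 0.1,"travel": [0.0004,0,0],"twist": 0}

```text
t: 19.15
eef_pos: [635.3, -119.0, 35.5]
tcp_rot: [-3.142, 0.0, 1.296]
ft_force: [-1.6, -7.3, 2.0]
opening: 0.162
grip_force: 30.0
```

```bash
python3 st.py
```

```text
guide xy [94.92 50.84] z 35.48 yaw [-3.142  0.     1.296] F guide [ 0.5 -7.5] 2.0 op 0.162 30.0 t 19.15
```

Call:
drive_tool:
  targets:
    - {"jaw": 0.1,"travel": [0.0001,0,0],"twist": 0}
    - {"jaw": 0.1,"travel": [0.0002,0,0],"twist": 0}

```text
t: 19.32
eef_pos: [635.3, -119.0, 35.5]
tcp_rot: [-3.141, 0.001, 1.296]
ft_force: [-2.5, -8.3, 1.5]
opening: 0.162
grip_force: 30.0
```

```bash
python3 st.py
```

```text
guide xy [94.9  50.86] z 35.48 yaw [-3.141e+00  1.000e-03  1.296e+00] F guide [-0.1 -8.6] 1.5 op 0.162 30.0 t 19.32
```

Call:
drive_tool:
  targets:
    - {"jaw": 0.1,"travel": [0.0001,0,0],"twist": 0}
    - {"jaw": 0.1,"travel": [0.0001,0,0],"twist": 0}

```text
t: 19.48
eef_pos: [635.3, -119.0, 35.5]
tcp_rot: [-3.141, 0.001, 1.296]
ft_force: [-2.2, -8.0, 2.6]
opening: 0.162
grip_force: 30.0
```

```bash
python3 st.py
```

```text
guide xy [94.91 50.86] z 35.48 yaw [-3.141e+00  1.000e-03  1.296e+00] F guide [ 0.  -8.3] 2.6 op 0.162 30.0 t 19.48
```

Call:
drive_tool:
  targets:
    - {"jaw": 0.1,"travel": [0.0002,0,0],"twist": 0}
    - {"jaw": 0.1,"travel": [0.0004,0,0],"twist": 0}
    - {"jaw": 0.1,"travel": [0.0004,0,0],"twist": 0}

```text
t: 19.73
eef_pos: [635.3, -118.9, 35.5]
tcp_rot: [-3.141, 0.001, 1.296]
ft_force: [-3.5, -10.3, 2.7]
opening: 0.162
grip_force: 30.0
```

```bash
python3 st.py
```

```text
guide xy [94.88 50.92] z 35.46 yaw [-3.141e+00  1.000e-03  1.296e+00] F guide [ -0.5 -10.9] 2.7 op 0.162 30.0 t 19.73
```

Call:
drive_tool:
  targets:
    - {"jaw": 0.1,"travel": [0.0002,0,0],"twist": 0}
    - {"jaw": 0.1,"travel": [0.0004,0,0],"twist": 0}
    - {"jaw": 0.1,"travel": [0.0005,0,0],"twist": 0}
    - {"jaw": 0.1,"travel": [0.0005,0,0],"twist": 0}

```text
t: 20.07
eef_pos: [635.3, -118.9, 35.5]
tcp_rot: [-3.141, 0.002, 1.296]
ft_force: [-4.4, -13.1, 2.7]
opening: 0.167
grip_force: 30.0
```

```bash
python3 st.py
```

```text
guide xy [94.89 50.98] z 35.48 yaw [-3.141e+00  2.000e-03  1.296e+00] F guide [ -0.6 -13.8] 2.7 op 0.167 30.0 t 20.07
```

Total push is 13.8 N, so roughly 9–13 N on the head. I'll hold for a little over a second.

Call:
drive_tool:
  targets:
    - {"jaw": 0.1,"travel": [0,0,0],"twist": 0}
    - {"jaw": 0.1,"travel": [0,0,0],"twist": 0}
    - {"jaw": 0.1,"travel": [0,0,0],"twist": 0}
    - {"jaw": 0.1,"travel": [0,0,0],"twist": 0}
    - {"jaw": 0.1,"travel": [0,0,0],"twist": 0}
    - {"jaw": 0.1,"travel": [0,0,0],"twist": 0}
    - {"jaw": 0.1,"travel": [0,0,0],"twist": 0}
    - {"jaw": 0.1,"travel": [0,0,0],"twist": 0}

```text
t: 20.73
eef_pos: [635.3, -118.9, 35.5]
tcp_rot: [-3.141, 0.001, 1.296]
ft_force: [-4.0, -12.9, 3.3]
opening: 0.161
grip_force: 30.0
```

Call:
drive_tool:
  targets:
    - {"jaw": 0.1,"travel": [0,0,0],"twist": 0}
    - {"jaw": 0.1,"travel": [0,0,0],"twist": 0}
    - {"jaw": 0.1,"travel": [0,0,0],"twist": 0}
    - {"jaw": 0.1,"travel": [0,0,0],"twist": 0}

```text
t: 21.07
eef_pos: [635.3, -118.9, 35.5]
tcp_rot: [-3.141, 0.002, 1.296]
ft_force: [-3.6, -12.6, 3.3]
opening: 0.161
grip_force: 30.0
```

Call:
drive_tool:
  targets:
    - {"jaw": 0.1,"travel": [-0.0004,0,0],"twist": 0}
    - {"jaw": 0.1,"travel": [-0.0008,0,0],"twist": 0}
    - {"jaw": 0.1,"travel": [-0.0012,0,0],"twist": 0}
    - {"jaw": 0.1,"travel": [-0.0012,0,0],"twist": 0}

```text
t: 21.4
eef_pos: [635.3, -119.0, 35.5]
tcp_rot: [-3.142, 0.0, 1.295]
ft_force: [-1.7, -6.4, 2.6]
opening: 0.163
grip_force: 30.0
```

```bash
python3 st.py
```

```text
guide xy [94.9  50.87] z 35.47 yaw [-3.142  0.     1.295] F guide [ 0.1 -6.6] 2.6 op 0.163 30.0 t 21.4
```

Force eased off. Releasing and rising straight up.

Call:
drive_tool:
  targets:
    - {"jaw": 0.45,"travel": [0,0,0],"twist": 0}
    - {"jaw": 0.45,"travel": [0,0,0],"twist": 0}
    - {"jaw": 0.45,"travel": [0,0,0],"twist": 0}
    - {"jaw": 0.45,"travel": [0,0,0],"twist": 0}
    - {"jaw": 0.45,"travel": [0,0,0],"twist": 0}
    - {"jaw": 0.45,"travel": [0,0,0],"twist": 0}

```text
t: 21.9
eef_pos: [635.4, -118.2, 35.4]
tcp_rot: [-3.141, -0.0, 1.296]
ft_force: [-0.2, 0.5, 0.9]
opening: 0.443
grip_force: 0.0
```

Call:
drive_tool:
  targets:
    - {"jaw": 0.45,"travel": [0,0,-0.008],"twist": 0}
    - {"jaw": 0.45,"travel": [0,0,-0.025],"twist": 0}
    - {"jaw": 0.45,"travel": [0,0,-0.05],"twist": 0}
    - {"jaw": 0.45,"travel": [0,0,-0.08],"twist": 0}
    - {"jaw": 0.45,"travel": [0,0,-0.11],"twist": 0}
    - {"jaw": 0.45,"travel": [0,0,-0.12],"twist": 0}
    - {"jaw": 0.45,"travel": [0,0,-0.12],"twist": 0}

```text
t: 22.48
eef_pos: [636.5, -118.7, 158.8]
tcp_rot: [3.136, -0.0, 1.296]
ft_force: [-0.0, -0.5, 0.3]
opening: 0.448
grip_force: 0.0
```

```bash
python3 st.py; python3 - <<'E'
from h import *
c=snap("wrist","wrist11");H=hsv(c)
cv2.imwrite("pics/w11.png",c["frame"][...,::-1])
E
```

```text
guide xy [95.99 51.5 ] z 158.85 yaw [ 3.136 -0.     1.296] F guide [ 0.1 -0.5] 0.3 op 0.448 0.0 t 22.48
```

View pics/w11.png

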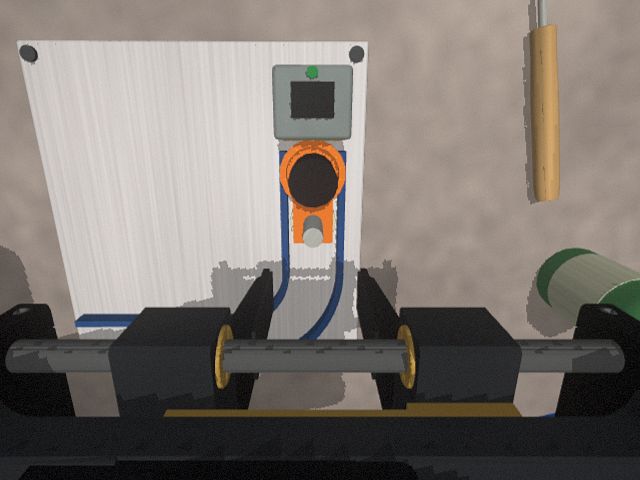

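The wrist view shows the nose (313,141) against the head's front and the core upright in its cup (313,178). The post (313,238) is free and the fingers are clear. Handing in.

```bash
python3 -c "
from h import *
c=load('wrist11');print('post',w2g(onz(c,(312.5,238),68)),'core top',w2g(onz(c,(313.5,179.5),72)))
print(job_done())"
```

```text
post [[95.41735405 50.88983774]] core top [[96.20705866 95.49861188]]
the job is handed in; nothing more can be done
None
```

The core is upright in the shuttle's cup and the shuttle rests against the measuring head. I pressed it there for over a second at an estimated 8–13 N, then let go and handed the job in at about 22.5 s; no verdict came back.

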